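# Decant the meatballs into a clean topping pan

### The job

Take the lid off the steel pan and lay it on the steel tray, then use the scoop to move every meatball from both compartments of the steel pan into the clean blue pan, without touching the food with the gripper. Afterwards stand the scoop back on its green mat and close the blue pan with the lid, seated properly on its rim. Leave the bottle, jar and bowl where they are.

Things in the scene. Friction and masses are not known exactly. Their poses are not given: they have to be found in the camera images.
- old_pan: Steel topping pan that holds the meatballs, covered by the lid at the start. 266 (x) x 148 (y) mm outside, 72 mm high, walls 4 mm thick (inside 258 x 140 mm), open top, fixed. Origin: centre of its underside, z up. Flat inner floor 4 mm above the origin, with a 45-degree ramp at its +x end. A divider 4 mm thick, 40 mm high, along its middle (y = 0) makes two lanes, each 68 mm wide, centred at y = -36 and +36 mm.
- old_ramp (a point): Middle of the ramp's foot in the steel pan, at x = +107 mm, z = +4 mm of the pan. From here the ramp rises over the pan's whole width to 26 mm above the pan's origin at the +x end wall (x = +129 mm). One to three meatballs start in each lane, in one layer, none behind x = +35 mm; a scoop lowered behind them and pushed to +x along a lane drives them against the ramp, where they ride up onto its blade.
- clean_pan: Clean blue plastic topping pan, empty and open at the start. 266 (x) x 148 (y) mm outside, 72 mm high, walls 4 mm thick (inside 258 x 140 mm), open top, fixed. Origin: centre of its underside, z up. Flat inner floor 4 mm above the origin, with a 45-degree ramp at its +x end. 
- clean_ramp (a point): Middle of the ramp's foot in the blue pan, at x = +107 mm, z = +4 mm of the pan. From here the ramp rises over the pan's whole width to 26 mm above the pan's origin at the +x end wall (x = +129 mm). 
- lid: Loose dark steel lid, about 0.3 kg, that fits either pan, either way round. Plate 280 (x) x 162 (y) x 3 mm that lies on the rim, and under it a panel 248 x 130 mm, 8 mm deep, that drops into the mouth with 5 mm to spare all round. Origin: centre of the plate's underside (72 mm above the pan's origin when on, 11 mm above the tray's when on the tray), z up.
- lid_handle (a point): Centre of the lid's black grip bar, 34 mm above the lid's origin: bar 90 mm long (lid x), 16 mm wide (lid y), 14 mm tall, with 24 mm of open space beneath its middle.
- tray: Shallow steel tray, fixed to the counter, 310 (x) x 170 (y) mm, floor 3 mm thick, lip 8 mm high. The place to set the lid down meanwhile. Origin: centre of its underside, z up.
- scoop: Loose food scoop, about 0.16 kg, on the green mat: flat steel blade 66 (x) x 58 (y) x 2 mm, open at its front (+x), back wall 36 mm high, side walls 3 mm thick, 36 mm high (none over the front 24 mm), upright red handle behind the back wall. It stands stably on its heavy blade. Origin: centre of the blade's underside; x to the open front, z up.
- scoop_handle (a point): A point to grip on the scoop's upright red handle, at x = -43 mm, z = +105 mm in the scoop's frame. The handle is a bar 22 mm (scoop x) by 18 mm (scoop y), from z = 32 to 130 mm.
- scoop_lip (a point): Middle of the scoop's front edge on its underside, x = +33 mm in the scoop's frame.
- mat: Green plastic mat, fixed, 220 (x) x 150 (y) x 3 mm: the scoop's place. Origin: centre of its underside, z up.
- sauce_bottle: Dark sauce bottle with red cap, 60 mm wide, 190 mm high, a bystander. Origin at its foot.
- spice_jar: Amber jar with green cap, 54 mm wide, 90 mm high, a bystander. Origin at its foot.
- black_bowl: Black bowl, 120 mm wide, 55 mm high, a bystander. Origin at its foot.
- ball0: Firm, slightly oily brown cooked meatball (friction about 0.3), a sphere of 24 mm diameter, 10 g, that rolls, but not far (it stays put on slopes under about 14 degrees); origin at its centre. It may be absent.
- ball1: Firm, slightly oily brown cooked meatball (friction about 0.3), a sphere of 24 mm diameter, 10 g, that rolls, but not far (it stays put on slopes under about 14 degrees); origin at its centre. It may be absent.
- ball2: Firm, slightly oily brown cooked meatball (friction about 0.3), a sphere of 24 mm diameter, 10 g, that rolls, but not far (it stays put on slopes under about 14 degrees); origin at its centre. It may be absent.
- ball3: Firm, slightly oily brown cooked meatball (friction about 0.3), a sphere of 24 mm diameter, 10 g, that rolls, but not far (it stays put on slopes under about 14 degrees); origin at its centre. It may be absent.
- ball4: Firm, slightly oily brown cooked meatball (friction about 0.3), a sphere of 24 mm diameter, 10 g, that rolls, but not far (it stays put on slopes under about 14 degrees); origin at its centre. It may be absent.
- ball5: Firm, slightly oily brown cooked meatball (friction about 0.3), a sphere of 24 mm diameter, 10 g, that rolls, but not far (it stays put on slopes under about 14 degrees); origin at its centre. It may be absent.
Not all that is in view belongs to the job. Leave any orange or yellow look-alike of the scoop alone.

How it is judged:
On the way, in this order (a step that is already met when the one before it is completed fails the run):
1. the lid lies flat on the tray, released (x of lid in the frame of tray between -0.06 and 0.06 m and y of lid in the frame of tray between -0.05 and 0.05 m and z of lid in the frame of tray below 0.018 m and angle between lid's own z axis and vertical below 0.1 rad and contact force between the fingers and lid below 0.05 N), for 0.2 s.
2. every meatball is in the blue pan (x of ball0 in the frame of clean_pan between -0.131 and 0.131 m and y of ball0 in the frame of clean_pan between -0.072 and 0.072 m and z of ball0 in the frame of clean_pan between 0.005 and 0.068 m and x of ball1 in the frame of clean_pan between -0.131 and 0.131 m and y of ball1 in the frame of clean_pan between -0.072 and 0.072 m and z of ball1 in the frame of clean_pan between 0.005 and 0.068 m and x of ball2 in the frame of clean_pan between -0.131 and 0.131 m and y of ball2 in the frame of clean_pan between -0.072 and 0.072 m and z of ball2 in the frame of clean_pan between 0.005 and 0.068 m and x of ball3 in the frame of clean_pan between -0.131 and 0.131 m and y of ball3 in the frame of clean_pan between -0.072 and 0.072 m and z of ball3 in the frame of clean_pan between 0.005 and 0.068 m and x of ball4 in the frame of clean_pan between -0.131 and 0.131 m and y of ball4 in the frame of clean_pan between -0.072 and 0.072 m and z of ball4 in the frame of clean_pan between 0.005 and 0.068 m and x of ball5 in the frame of clean_pan between -0.131 and 0.131 m and y of ball5 in the frame of clean_pan between -0.072 and 0.072 m and z of ball5 in the frame of clean_pan between 0.005 and 0.068 m), for 0.3 s.
At the end, for the whole second after the job is handed in: Every meatball is inside the blue pan; the lid is on the blue pan, flat on its rim (within 3 mm in height, 9 mm sideways, 0.1 rad in yaw) and let go; the scoop stands on its blade with the middle of the blade on the green mat (within 90 x 60 mm of the mat's centre), at rest (all of step 2 and x of lid in the frame of clean_pan between -0.009 and 0.009 m and y of lid in the frame of clean_pan between -0.009 and 0.009 m and z of lid in the frame of clean_pan between 0.069 and 0.075 m and angle between lid's own z axis and vertical below 0.04 rad and angle between the x axis of lid and the x axis of clean_pan, either way round below 0.1 rad and contact force between the fingers and lid below 0.05 N and x of scoop in the frame of mat between -0.09 and 0.09 m and y of scoop in the frame of mat between -0.06 and 0.06 m and z of scoop in the frame of mat below 0.01 m and angle between scoop's own z axis and vertical below 0.1 rad and linear speed of each of scoop, lid below 0.02 m/s); the robot touches nothing.
It fails at once if the gripper's fingers touch a meatball (contact force between the fingers and ball0 above 0.3 N or contact force between the fingers and ball1 above 0.3 N or contact force between the fingers and ball2 above 0.3 N or contact force between the fingers and ball3 above 0.3 N or contact force between the fingers and ball4 above 0.3 N or contact force between the fingers and ball5 above 0.3 N).
It fails at once if the bottle, jar or bowl is moved by more than 3 cm (distance of any of sauce_bottle, spice_jar, black_bowl from where it was at the start of the episode above 0.03 m).
Of ball0, ball1, ball2, ball3, ball4, ball5 only 4 to 6 are there at a start; the rules pass over those that are not, and their reading is None.
At some moment in a run one of scoop may be knocked a few centimetres aside while the robot is not near it.
It also fails if it takes over 192 s, if anything falls off the work surface, if the arm or the gripper's body presses on something with over 40 N, if the wrist force passes 120 N, or if a joint passes its speed limit or range.

### The arm

A 7-joint arm with a two-finger parallel gripper is mounted at the origin on the work surface. World frame = base frame: x ahead of the robot, y to its left, z up, the work surface at z = 0. Lengths are in m, angles in rad, forces in N, time in s.
With the tool pointing down it reaches from about 0.4 to 0.85 m from the base axis. Payload 6.9 kg.
Tool frame: the origin (TCP) lies on the centre line of the jaws, within the pads' length; the fingertips stand 17 mm ahead of it and the grasp point (between the pads) lies 2 mm behind it; y points along the fingers, z is the direction in which the jaws open and shut, and the axes are right-handed (so a half turn about y gives the same grasp; the last joint's range is limited). The gripper opens to 85 mm and grips with 20 to 120 N. Pads are 22 mm wide; open, the fingers measure 114 mm over their backs; the gripper's body (76 mm by 85 mm) begins 54 mm behind the grasp point. The pads swing forward as they close: fully open they stand 13 mm farther back than shut.
Start: joints at [1.27, 0.507, -0.238, 1.5, 0.126, 1.149, -0.155], TCP at [0.247, -0.574, 0.222] pointing down, gripper open.
Joint ranges: [-3.08, 3.08], [-0.24, 2.05], [-1.43, 1.35], [0, 2.5], [-1.52, 4.66], [0.17, 1.96], [-2.89, 2.89]. Speed limits (rad/s): [2.39, 2.39, 3.14, 3.14, 3.14, 3.14, 3.14].

### API

Orientations are given as a unit quaternion [x, y, z, w].
In Python, from bench import monitor, cams, ctrl gives the robot as it stands. The module is installed in compiled form; this text tells all that it offers.
- The arm moves only by the tool servo_tool, never from a script. Its argument "rows" is a list of rows, each an object of numbers: "dx", "dy", "dz": the shift along the tool's x, y, z each as a share of 0.06 m, from -1 to 1; "ax", "ay", "az": the turn, a rotation vector about the tool's x, y, z each as a share of 5 degrees, from -1 to 1; "jaw": the opening in per cent of the stroke, from 0 (shut) to 100 (fully open). In form: [{"dx": .., "dy": .., "dz": .., "ax": .., "ay": .., "az": .., "jaw": ..}, ...]. A call has 1 to 10 rows; each row shifts and turns the pose as measured when the row begins, along the tool's axes as they then stand; what a row does not reach is not made up. A row lasts 1/8 s, in which the tool goes at most 62.5 mm and 10.7 degrees, less where a joint would pass 70% of its speed; a pose out of reach is approached as far as the arm can. A call with a number of a shift or a turn outside -1 to 1 is refused whole. A call with a gripper value outside its range is refused whole. The fingers move at their own pace and stop on an object; "force" is the grip in N (left out, the last holds). Time passes only in rows, so rows that do not move let the fingers close. It gives the time, the measured TCP pose, the force and the opening at its end, in the units of the state.
- monitor.get_state(): the state, without advancing time (a new reading comes with each control period).
- cams.snapshot(name): name is "scene" or "side" or "wrist"; returns a dict with "img" (384x512x3 uint8, red, green, blue), "range_z" (384x512 float32, m along the optical axis (not along the pixel's ray), 0 where there is no reading), "intrinsics" (3x3 intrinsics, pixels), "dist_coeffs" ([k1, k2, p1, p2, k3] as OpenCV has them; the pictures are not rectified), "extrinsics" (4x4, takes a point from camera to world coordinates); the wrist camera has in their place "T_tool_cam" (4x4, takes a point from camera to tool coordinates, whose origin is the TCP and whose axes are the tool frame's). Camera axes: x right, y up, looking along -z (the intrinsics and any distortion apply to the point x, -y, -z); pixel columns grow to the right and rows downward; lengths in m; the calibration is good to about 2 mm. A picture is of the moment at which its call begins: read the wrist's pose just before it.
- ctrl.hand_in(): hands the job in, once; it reports no verdict.
The state is a dict: "t": time; "joints": joint angles; "qvel": joint speeds; "joint_efforts": joint torques, N m; "eef_pos": TCP position; "orientation": TCP orientation; "contact_force": force on the tool from outside, world axes, zero at the start; "ft_torque": the same for the moment, N m; "gripper_width": finger opening in m.
Only numpy, scipy, OpenCV 4.12 (cv2) and the standard library are available. Lean on these libraries where they do the work, as an engineer would, in place of code of your own. Each camera call takes 0.05 s, during which the arm holds its last target. There are 200 camera calls.

## Working session

There is one attempt and no reset: what is moved stays moved. The work goes in short steps, Python scripts to look and compute and a tool call to move; the robot and the scene stay as the last step left them, time stands still between calls to the robot, and variables do not carry over. Pictures are saved under pics/ and viewed, about 12 in all and at most 16, crops included, and the job is handed in when it is done.

Besides the shell and the picture viewer there is one more tool, called after "Emit:" as name(argument=value, ...), one argument or row to a line, values as JSON. servo_tool: Moves the arm, as the interface text tells. Its arguments: {"type":"object","properties":{"rows":{"type":"array","items":{"type":"object","properties":{"dx":{"type":"number"},"dy":{"type":"number"},"dz":{"type":"number"},"ax":{"type":"number"},"ay":{"type":"number"},"az":{"type":"number"},"jaw":{"type":"number"}}}},"force":{"type":"number"}},"required":["rows"]}

```bash
mkdir -p pics
cat > h.py <<'E'
import numpy as np, cv2
from bench import monitor, cams, ctrl
from scipy.spatial.transform import Rotation as R
def pose():
    s=monitor.get_state(); T=np.eye(4); T[:3,:3]=R.from_quat(s['orientation']).as_matrix(); T[:3,3]=s['eef_pos']; return s,T
def snap(n):
    s,T=pose(); d=cams.snapshot(n)
    d['E']=T@np.array(d['T_tool_cam']) if n=='wrist' else np.array(d['extrinsics'])
    d['K']=np.array(d['intrinsics'],float); d['D']=np.array(d['dist_coeffs'],float); return d
def rays(d,px):
    u=cv2.undistortPoints(np.array(px,float).reshape(-1,1,2),d['K'],d['D']).reshape(-1,2)
    return np.c_[u[:,0],-u[:,1],-np.ones(len(u))]
def onplane(d,px,z):
    v=rays(d,px)@d['E'][:3,:3].T; o=d['E'][:3,3]; return o+v*((z-o[2])/v[:,2])[:,None]
def cloud(d):
    h,w=d['range_z'].shape; g=np.stack(np.meshgrid(np.arange(w),np.arange(h)),-1).reshape(-1,2)
    c=rays(d,g)*d['range_z'].reshape(-1,1); P=c@d['E'][:3,:3].T+d['E'][:3,3]
    P[d['range_z'].ravel()<=0]=np.nan; return P.reshape(h,w,3)
def save(d,name): cv2.imwrite('pics/'+name,d['img'][:,:,::-1])
E
python3 - <<'E'
from h import *
s,T=pose(); print({k:np.round(v,3) for k,v in s.items()}); print(T.round(3))
I=[]
for n in ('scene','side'):
    d=snap(n); I.append(d['img']); print(n,d['E'].round(3).tolist(), d['K'].round(1).tolist(), d['D'])
    np.savez(n+'0.npz',P=cloud(d),img=d['img'])
cv2.imwrite('pics/a.png',I[0][:,:,::-1]); cv2.imwrite('pics/b.png',I[1][:,:,::-1])
d=snap('wrist'); print(d['T_tool_cam'])
E
```

```text
{'t': np.float64(0.0), 'joints': array([ 1.27 ,  0.508, -0.238,  1.501,  0.126,  1.149, -0.155]), 'qvel': array([ 0.001, -0.001,  0.002, -0.001,  0.001, -0.001, -0.001]), 'joint_efforts': array([ 1.0000e-03, -6.2060e+01, -2.1860e+00, -2.4966e+01,  1.3000e-02,
        1.2000e-02,  0.0000e+00]), 'eef_pos': array([ 0.247, -0.574,  0.221]), 'orientation': array([-0.143,  0.693, -0.692,  0.143]), 'contact_force': array([-0.413, -1.032, -0.328]), 'ft_torque': array([-0.022, -0.018,  0.011]), 'gripper_width': np.float64(0.085)}
[[-0.918 -0.001  0.396  0.247]
 [-0.396  0.002 -0.918 -0.574]
 [ 0.    -1.    -0.002  0.221]
 [ 0.     0.     0.     1.   ]]
scene [[-0.573, -0.571, 0.588, 1.301], [0.82, -0.398, 0.412, 0.507], [-0.001, 0.719, 0.695, 0.912], [0.0, 0.0, 0.0, 1.0]] [[391.1, 0.0, 259.3], [0.0, 391.1, 194.4], [0.0, 0.0, 1.0]] [0.02919486 0.         0.         0.         0.        ]
side [[-0.763, 0.473, -0.44, -0.017], [-0.646, -0.543, 0.536, 0.769], [0.014, 0.694, 0.72, 1.123], [0.0, 0.0, 0.0, 1.0]] [[441.1, 0.0, 257.2], [0.0, 441.1, 186.0], [0.0, 0.0, 1.0]] [-0.03477128  0.          0.          0.          0.        ]
[[ 9.80504821e-04 -9.56852431e-01 -2.90572649e-01 -7.37264778e-02]
 [ 1.37901566e-03  2.90573806e-01 -9.56851588e-01 -1.51629169e-01]
 [ 9.99998568e-01  5.37493362e-04  1.60442350e-03 -4.09121988e-04]
 [ 0.00000000e+00  0.00000000e+00  0.00000000e+00  1.00000000e+00]]
```

View pics/a.png

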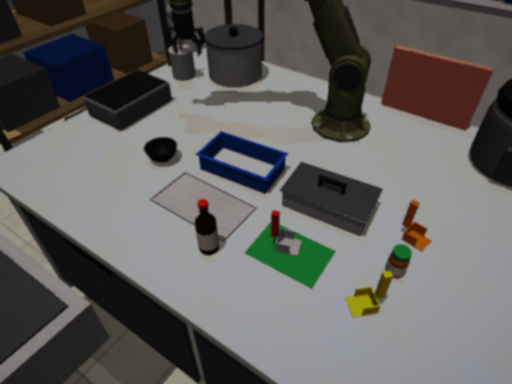

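View pics/b.png

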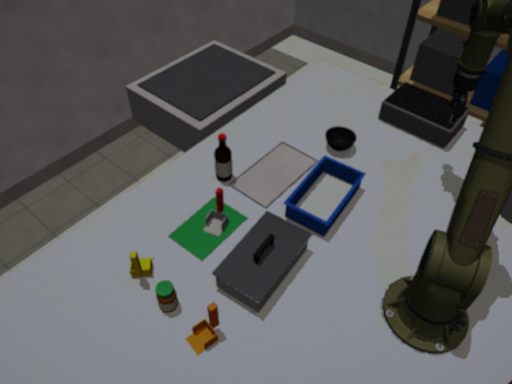

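The scene view shows the lidded steel pan at about (330,195) with its black grip at (332,182), the blue pan at (243,160), the tray at (203,203) and the green mat at (290,252). Scoop candidates are red-handled on the mat (276,225), orange (415,235) and yellow (375,300). By the description I choose the red one. Next I'll measure everything from colour masks and depth.

```bash
cat > m.py <<'E'
from h import *
def rect(P2):
    (c,(w,h),a)=cv2.minAreaRect(P2.astype(np.float32)); 
    if w<h: w,h,a=h,w,a+90
    a=(a+90)%180-90
    return np.round(c,4),round(w,4),round(h,4),round(a,1)
for n in ('scene','side'):
    z=np.load(n+'0.npz'); P=z['P']; img=z['img']; hsv=cv2.cvtColor(img,cv2.COLOR_RGB2HSV); H,S,V=[hsv[...,i].astype(int) for i in range(3)]
    X,Y,Z=P[...,0],P[...,1],P[...,2]
    ok=np.isfinite(Z)
    def rep(name,m,k=True):
        m=(m&ok).astype(np.uint8); nn,l,st,c=cv2.connectedComponentsWithStats(m)
        if nn<2: print(name,'none');return
        i=1+np.argmax(st[1:,4]); q=P[l==i]
        print(n,name,len(q),'rect',*rect(q[:,:2]),'med',np.median(q,0).round(3),'z',np.percentile(q[:,2],[2,98]).round(3),'px',c[i].round())
    rep('green mat',(H>50)&(H<75)&(S>150)&(Z<0.015))
    rep('blue rim',(H>105)&(H<130)&(S>120)&(abs(Z-.072)<.006)&(X>.3))
    rep('lid plate',(abs(Z-.075)<.005)&(S<80)&(V<120)&(X>.2)&(Y>-.3))
    rep('lid bar',(abs(Z-.113)<.006)&(V<80)&(Y>-.3)&(X>.3)&(X<.8))
    rep('red handle',((H<6)|(H>174))&(S>150)&(Z>.03)&(Z<.142)&(X>.3))
    rep('red handle top',((H<6)|(H>174))&(S>150)&(Z>.127)&(Z<.142)&(X>.3))
    rep('tray',(abs(Z-.005)<.006)&(S<60)&(V<175)&(V>90)&(X>.5)&(Y<-.1))
    rep('bottle',(Z>.04)&(Z<.18)&(V<80)&(X>.65))
    rep('bowl',(Z>.02)&(Z<.07)&(V<40)&(X>.2)&(Y<-.3))
    rep('blade',(S<50)&(Z>.004)&(Z<.06)&(X>.6)&(Y>-.15)&(Y<.1)&(V>100))
E
python3 m.py
python3 - <<'E'
import cv2
a=cv2.imread('pics/a.png')[120:310,140:450]; b=cv2.imread('pics/b.png')[110:320,150:400]
a=cv2.resize(a,(780,478),interpolation=3); cv2.imwrite('pics/c.png',a)
E
```

```text
scene green mat 2234 rect [0.6762 0.1773] 0.214 0.1452 -88.0 med [0.696 0.207 0.002] z [-0.001  0.006] px [292. 257.]
scene blue rim 502 rect [ 0.4565 -0.1586] 0.2797 0.1645 -83.9 med [ 0.475 -0.143  0.07 ] z [0.066 0.074] px [243. 156.]
scene lid plate 2994 rect [0.4439 0.1793] 0.2802 0.167 -84.2 med [0.455 0.193 0.074] z [0.071 0.078] px [333. 192.]
scene lid bar 126 rect [0.4453 0.18  ] 0.089 0.0187 -82.7 med [0.446 0.181 0.111] z [0.107 0.115] px [333. 181.]
scene red handle 150 rect [0.6748 0.1217] 0.0185 0.0169 27.5 med [0.679 0.124 0.096] z [0.046 0.133] px [275. 223.]
scene red handle top 30 rect [0.6756 0.1229] 0.0176 0.017 -80.2 med [0.676 0.123 0.132] z [0.128 0.133] px [275. 213.]
scene tray 5866 rect [ 0.7631 -0.3314] 0.4746 0.4627 -0.1 med [ 0.824 -0.242  0.001] z [-0.001  0.006] px [150. 218.]
scene bottle 690 rect [ 0.8052 -0.0189] 0.0588 0.0414 -51.7 med [ 0.811 -0.012  0.111] z [0.043 0.174] px [206. 228.]
scene bowl 904 rect [ 0.4483 -0.7294] 0.3429 0.1652 -33.4 med [ 0.482 -0.701  0.045] z [0.021 0.069] px [130. 109.]
scene blade 24 rect [ 0.6728 -0.0094] 0.0494 0
[... 529 characters left out ...]
45.]
side red handle 100 rect [0.6678 0.1219] 0.0277 0.0135 -48.8 med [0.662 0.129 0.104] z [0.043 0.133] px [219. 199.]
side red handle top 21 rect [0.6651 0.1242] 0.0185 0.0125 -65.1 med [0.665 0.123 0.13 ] z [0.127 0.134] px [219. 191.]
side tray 1415 rect [ 0.6808 -0.219 ] 0.2438 0.2116 -86.8 med [ 0.666 -0.208  0.001] z [-0.001  0.007] px [282. 165.]
side bottle 3183 rect [ 2.1175 -0.3056] 0.8531 0.0438 -89.8 med [ 2.118 -0.18   0.101] z [0.043 0.176] px [54. 22.]
side bowl 845 rect [ 0.3589 -0.7189] 0.3357 0.1497 29.2 med [ 0.37  -0.698  0.045] z [0.021 0.069] px [418. 126.]
side blade 9 rect [ 0.7685 -0.0441] 0.0103 0.001 -48.2 med [ 0.769 -0.045  0.039] z [0.017 0.052] px [232. 169.]
```

View pics/c.png

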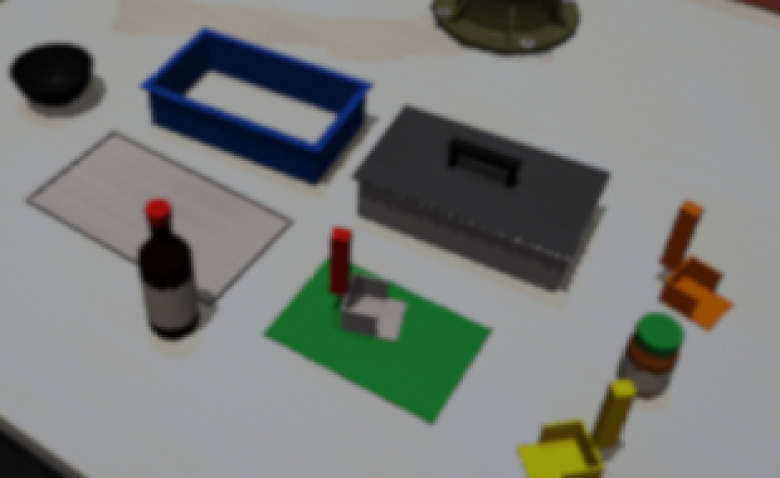

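The close crop confirms the choice: the red handle stands on the green mat, with the grey blade open toward world +y. Next are the tray corners and a helper that turns a target pose into tool-axis shifts.

```bash
cat >> h.py <<'E'
def go(p,zang=None,zaxis=None):
    """shift/turn left to reach position p with tool down, jaw axis (tool z) at azimuth zang deg"""
    s,T=pose(); Rm=T[:3,:3]; d=np.array(p)-T[:3,3]
    if zang is None: zang=np.degrees(np.arctan2(Rm[1,2],Rm[0,2]))
    a=np.radians(zang); z=np.array([np.cos(a),np.sin(a),0]); y=np.array([0,0,-1.]); x=np.cross(y,z); Rt=np.c_[x,y,z]
    rv=R.from_matrix(Rm.T@Rt).as_rotvec()
    print('t',round(s['t'],2),'pos',T[:3,3].round(4),'zang',np.degrees(np.arctan2(Rm[1,2],Rm[0,2])).round(2),'w',round(s['gripper_width'],4),'F',np.round(s['contact_force'],1))
    print(' shift now-axes units',(Rm.T@d/.06).round(3),' target-axes units',(Rt.T@d/.06).round(3),' turn(5deg units)',(np.degrees(rv)/5).round(3))
E
python3 - <<'E'
from h import *
for n,zf in (('scene',0),('side',0)):
    d=snap(n); img=d['img']; g=cv2.cvtColor(img,cv2.COLOR_RGB2GRAY)
    if n=='scene': px=[(185.7,172.5),(256,208),(224,239),(150.7,199.5)]
    else: px=[(281,144),(318,154),(270,203),(232,181)]
    print(n,onplane(d,px,.008).round(4).tolist())
# side tray rectangle: grayish pixels
    hsv=cv2.cvtColor(img,cv2.COLOR_RGB2HSV); P=cloud(d); 
    print('tray hsv', hsv[200,200] if n=='scene' else hsv[175,275], 'table', hsv[220,120] if n=='scene' else hsv[130,260], 'blue floor', [hsv[162,225],hsv[165,262]] )
go((.442,.178,.25),6)
d=snap('side'); cv2.imwrite('pics/d.png',cv2.resize(d['img'][120:320,140:380],(720,600),interpolation=2)[:,:,::-1])
E
```

```text
scene [[0.5928, -0.3053, 0.008], [0.5929, -0.0016, 0.008], [0.7517, -0.0057, 0.008], [0.7584, -0.3068, 0.008]]
tray hsv [  0 189 154] table [ 90   3 156] blue floor [array([111,  48, 143], dtype=uint8), array([ 60,   3, 157], dtype=uint8)]
side [[0.7416, -0.2944, 0.008], [0.6001, -0.3413, 0.008], [0.5809, -0.0288, 0.008], [0.7486, -0.0215, 0.008]]
tray hsv [  6  10 124] table [102   9 143] blue floor [array([15, 67, 23], dtype=uint8), array([170,   6, 125], dtype=uint8)]
t 0.25 pos [ 0.2472 -0.5738  0.2217] zang -66.69 w 0.0854 F [-0.4 -0.3  1.1]
 shift now-axes units [ -7.94   -0.463 -10.223]  target-axes units [-12.122  -0.472   4.539]  turn(5deg units) [ 8.0000e-03 -1.4539e+01 -6.0000e-03]
```

View pics/d.png

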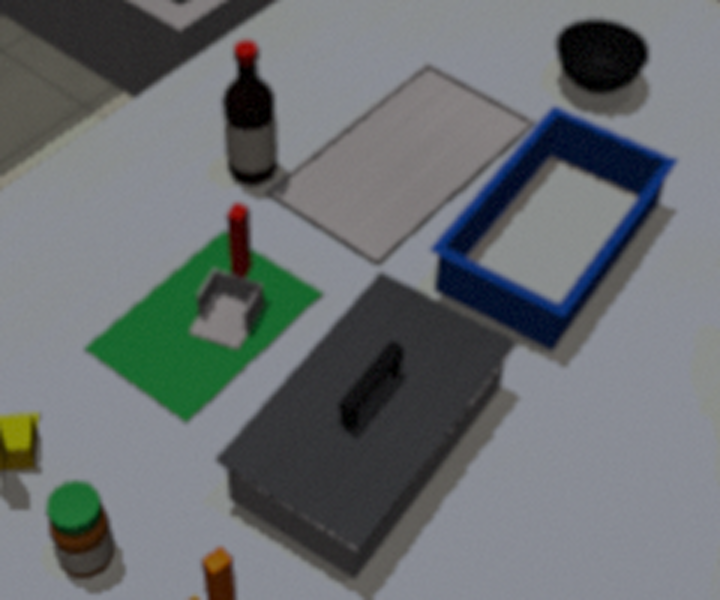

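The side view agrees, with the tray centre near (0.67,-0.155) and its long axis along y; the bottle stands at the tray's +y/+x corner, so I keep clear of it. I turn the tool, then travel to above the lid.

Emit:
servo_tool(
  rows=[
    {"ay":-1,"dy":-0.1,"jaw":100},
    {"ay":-1,"dy":-0.1},
    {"ay":-1,"dy":-0.1},
    {"ay":-1,"dy":-0.1},
    {"ay":-1,"dy":-0.1},
    {"ay":-1},
    {"ay":-1},
    {"ay":-1},
    {"ay":-1},
    {"ay":-1},
  ],
  force=60,
)

```text
validation failed for argument at $.ro...
```

Emit:
servo_tool(
  rows=[
    {"ay":-1},
    {"ay":-1},
    {"ay":-1},
    {"ay":-1},
    {"ay":-0.5},
    {"dz":0.8},
    {"dz":0.8,"dx":-0.3},
    {"dz":0.8,"dx":-0.5},
    {"dz":0.7,"dx":-0.7},
    {"dz":0.5,"dx":-0.7},
  ],
)

```text
validation failed for argument at $.ro...
```

```bash
python3 -c "
from h import *
go((.42,.07,.30),6)
print(pose()[0]['joints'])"
```

```text
t 0.3 pos [ 0.2472 -0.5738  0.2218] zang -66.69 w 0.0854 F [-0.1  0.4  0.1]
 shift now-axes units [-6.891 -1.298 -8.716]  target-axes units [-10.371  -1.303   3.986]  turn(5deg units) [ 6.0000e-03 -1.4539e+01 -5.0000e-03]
[ 1.26948013  0.50778484 -0.23756385  1.50050371  0.12567762  1.14889663
 -0.15480571]
```

Emit:
servo_tool(
  rows=[
    {"dx":0,"dy":-0.1,"dz":0,"ax":0,"ay":-1,"az":0,"jaw":100},
    {"dx":0,"dy":-0.1,"dz":0,"ax":0,"ay":-1,"az":0,"jaw":100},
    {"dx":0,"dy":-0.1,"dz":0,"ax":0,"ay":-1,"az":0,"jaw":100},
    {"dx":0,"dy":-0.1,"dz":0,"ax":0,"ay":-1,"az":0,"jaw":100},
    {"dx":0,"dy":-0.1,"dz":0,"ax":0,"ay":-1,"az":0,"jaw":100},
    {"dx":0,"dy":-0.1,"dz":0,"ax":0,"ay":-1,"az":0,"jaw":100},
    {"dx":0,"dy":-0.1,"dz":0,"ax":0,"ay":-1,"az":0,"jaw":100},
    {"dx":0,"dy":-0.1,"dz":0,"ax":0,"ay":-1,"az":0,"jaw":100},
    {"dx":0,"dy":-0.1,"dz":0,"ax":0,"ay":-1,"az":0,"jaw":100},
    {"dx":0,"dy":-0.1,"dz":0,"ax":0,"ay":-1,"az":0,"jaw":100},
  ],
  force=60,
)

```text
t: 1.55
eef_pos: [0.2466, -0.5731, 0.2821]
orientation: [-0.43, 0.563, -0.56, 0.43]
contact_force: [0.1, -0.8, 0.1]
gripper_width: 0.0853
```

Emit:
servo_tool(
  rows=[
    {"dx":0,"dy":0,"dz":0,"ax":0,"ay":-1,"az":0,"jaw":100},
    {"dx":0,"dy":0,"dz":0,"ax":0,"ay":-1,"az":0,"jaw":100},
    {"dx":0,"dy":0,"dz":0,"ax":0,"ay":-1,"az":0,"jaw":100},
    {"dx":0,"dy":0,"dz":0,"ax":0,"ay":-1,"az":0,"jaw":100},
    {"dx":0,"dy":0,"dz":0,"ax":0,"ay":-0.5,"az":0,"jaw":100},
    {"dx":0,"dy":0,"dz":0.8,"ax":0,"ay":0,"az":0,"jaw":100},
    {"dx":-0.3,"dy":0,"dz":0.8,"ax":0,"ay":0,"az":0,"jaw":100},
    {"dx":-0.5,"dy":0,"dz":0.8,"ax":0,"ay":0,"az":0,"jaw":100},
    {"dx":-0.7,"dy":0,"dz":0.7,"ax":0,"ay":0,"az":0,"jaw":100},
    {"dx":-0.7,"dy":0,"dz":0.5,"ax":0,"ay":0,"az":0,"jaw":100},
  ],
)

```text
t: 2.8
eef_pos: [0.4426, -0.4135, 0.2795]
orientation: [0.532, -0.468, 0.464, -0.531]
contact_force: [0.6, 0.9, -0.3]
gripper_width: 0.0852
```

```bash
python3 -c "
from h import *
go((.42,.07,.30),6)
print(pose()[0]['joints'])"
```

```text
t 2.8 pos [ 0.4426 -0.4135  0.2795] zang 7.5 w 0.0852 F [ 0.6  0.9 -0.3]
 shift now-axes units [-8.041 -0.311  0.677]  target-axes units [-8.054 -0.342  0.468]  turn(5deg units) [ 0.054  0.3   -0.048]
[ 1.07033523  0.48125547 -0.59386547  1.44676335  0.27150152  1.30257505
  0.58662745]
```

Emit:
servo_tool(
  rows=[
    {"dx":-0.9,"dy":-0.1,"dz":0.1,"ax":0,"ay":0.3,"az":0,"jaw":100},
    {"dx":-0.9,"dy":-0.1,"dz":0.1,"ax":0,"ay":0,"az":0,"jaw":100},
    {"dx":-0.9,"dy":-0.1,"dz":0.1,"ax":0,"ay":0,"az":0,"jaw":100},
    {"dx":-0.7,"dy":-0.1,"dz":0.1,"ax":0,"ay":0,"az":0,"jaw":100},
    {"dx":0,"dy":0,"dz":0,"ax":0,"ay":0,"az":0,"jaw":100},
  ],
)

```text
t: 3.42
eef_pos: [0.4458, -0.1959, 0.3054]
orientation: [-0.527, 0.473, -0.469, 0.528]
contact_force: [-0.0, 0.2, -0.2]
gripper_width: 0.0856
```

```bash
python3 -c "
from h import *
d=snap('wrist'); save(d,'e.png'); np.savez('blue.npz',P=cloud(d),img=d['img']); print(d['K'])
go((.442,.178,.25),6)"
```

```text
[[330.80006464   0.         253.02805424]
 [  0.         330.80006464 191.61624067]
 [  0.           0.           1.        ]]
t 3.48 pos [ 0.4454 -0.198   0.305 ] zang 6.37 w 0.0854 F [ 0.5 -0.4 -1. ]
 shift now-axes units [-6.23   0.942  0.641]  target-axes units [-6.238  0.916  0.598]  turn(5deg units) [ 0.033  0.073 -0.051]
```

View pics/e.png

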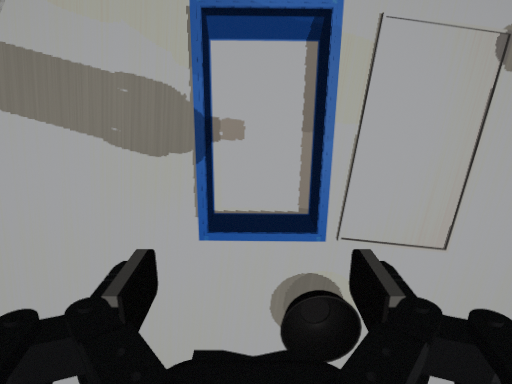

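```bash
python3 - <<'E'
from m import *
E
python3 - <<'E'
import numpy as np, cv2
from h import *
z=np.load('blue.npz'); P=z['P']; hsv=cv2.cvtColor(z['img'],cv2.COLOR_RGB2HSV)
X,Y,Z=P[...,0],P[...,1],P[...,2]
m=(abs(Z-.072)<.006)&(hsv[...,0]>105)&(hsv[...,0]<130)&(hsv[...,1]>100)
q=P[m]; print(cv2.minAreaRect(q[:,:2].astype(np.float32)), q[:,2].mean())
c=np.array(cv2.minAreaRect(q[:,:2].astype(np.float32))[0]); a=np.radians(96); ux=np.array([np.cos(a),np.sin(a)]); uy=np.array([-ux[1],ux[0]])
r=P[...,:2]-c; u=r@ux; v=r@uy
for lo in np.arange(-.135,.136,.006):
    k=(u>=lo)&(u<lo+.006)&(abs(v)<.05)
    if k.sum()>5: print(round(lo+.003,3),np.median(Z[k]).round(4),k.sum(),end=' | ')
d={'K':1}
px=[(385,15),(508,34),(447,249),(340,238)]
for p in px: print(P[p[1],p[0]].round(3))
E
```

```text
scene green mat 2234 rect [0.6762 0.1773] 0.214 0.1452 -88.0 med [0.696 0.207 0.002] z [-0.001  0.006] px [292. 257.]
scene blue rim 502 rect [ 0.4565 -0.1586] 0.2797 0.1645 -83.9 med [ 0.475 -0.143  0.07 ] z [0.066 0.074] px [243. 156.]
scene lid plate 2994 rect [0.4439 0.1793] 0.2802 0.167 -84.2 med [0.455 0.193 0.074] z [0.071 0.078] px [333. 192.]
scene lid bar 126 rect [0.4453 0.18  ] 0.089 0.0187 -82.7 med [0.446 0.181 0.111] z [0.107 0.115] px [333. 181.]
scene red handle 150 rect [0.6748 0.1217] 0.0185 0.0169 27.5 med [0.679 0.124 0.096] z [0.046 0.133] px [275. 223.]
scene red handle top 30 rect [0.6756 0.1229] 0.0176 0.017 -80.2 med [0.676 0.123 0.132] z [0.128 0.133] px [275. 213.]
scene tray 5866 rect [ 0.7631 -0.3314] 0.4746 0.4627 -0.1 med [ 0.824 -0.242  0.001] z [-0.001  0.006] px [150. 218.]
scene bottle 690 rect [ 0.8052 -0.0189] 0.0588 0.0414 -51.7 med [ 0.811 -0.012  0.111] z [0.043 0.174] px [206. 228.]
scene bowl 904 rect [ 0.4483 -0.7294] 0.3429 0.1652 -33.4 med [ 0.482 -0.701  0.045] z [0.021 0.069] px [130. 109.]
scene blade 24 rect [ 0.6728 -0.0094] 0.0494 0
[... 1631 characters left out ...]
2 | -0.048 0.004 317 | -0.042 0.0046 484 | -0.036 0.3778 1366 | -0.03 0.364 1640 | -0.024 0.3827 4807 | -0.018 0.3927 8539 | -0.012 0.3973 5794 | -0.006 0.0039 308 | 0.0 0.004 351 | 0.006 0.0041 314 | 0.012 0.0041 358 | 0.018 0.0039 333 | 0.024 0.0039 343 | 0.03 0.004 364 | 0.036 0.004 340 | 0.042 0.0041 345 | 0.048 0.004 379 | 0.054 0.004 369 | 0.06 0.004 369 | 0.066 0.004 369 | 0.072 0.0042 384 | 0.078 0.0045 384 | 0.084 0.0044 384 | 0.09 0.0043 397 | 0.096 0.0043 395 | 0.102 0.0043 406 | 0.108 0.0044 418 | 0.114 0.0088 485 | 0.12 0.0145 500 | 0.126 0.0205 541 | 0.132 0.0533 1475 | 0.138 0.071 198 | [ 0.587 -0.012  0.009]
[ 0.75  -0.012  0.005]
[ 0.753 -0.313  0.007]
[ 0.588 -0.312  0.008]
```

The wrist view shows the blue pan empty. Its depth profile puts the ramp at the +y end (yaw about 96°, centre about (0.453,-0.160)), and the tray centre at (0.670,-0.162). Now over the lid.

Emit:
servo_tool(
  rows=[
    {"dx":-0.9,"dy":0,"dz":0.08,"ax":0,"ay":0.07,"az":0,"jaw":100},
    {"dx":-0.9,"dy":0,"dz":0.08,"ax":0,"ay":0,"az":0,"jaw":100},
    {"dx":-0.9,"dy":0,"dz":0.08,"ax":0,"ay":0,"az":0,"jaw":100},
    {"dx":-0.9,"dy":0,"dz":0.08,"ax":0,"ay":0,"az":0,"jaw":100},
    {"dx":-0.9,"dy":0,"dz":0.08,"ax":0,"ay":0,"az":0,"jaw":100},
    {"dx":-0.9,"dy":0,"dz":0.08,"ax":0,"ay":0,"az":0,"jaw":100},
    {"dx":-0.7,"dy":0,"dz":0,"ax":0,"ay":0,"az":0,"jaw":100},
    {"dx":0,"dy":0,"dz":0,"ax":0,"ay":0,"az":0,"jaw":100},
  ],
)

```text
t: 4.47
eef_pos: [0.4427, 0.168, 0.304]
orientation: [-0.52, 0.481, -0.477, 0.521]
contact_force: [0.6, -0.1, 0.5]
gripper_width: 0.0853
```

Run:
```python
from h import *
d=snap('wrist'); P=cloud(d); X,Y,Z=P[...,0],P[...,1],P[...,2]; V=d['img'].max(2)
def mm(name,k):
    n,l,st,c=cv2.connectedComponentsWithStats(k.astype(np.uint8)); i=1+np.argmax(st[1:,4]); q=P[l==i]
    print(name,cv2.minAreaRect(q[:,:2].astype(np.float32)),np.median(q[:,2]),len(q))
mm('bar',(abs(Z-.112)<.006)&(X>.3)); mm('plate',(abs(Z-.075)<.005)&(X>.3))
go((.442,.178,.106),6)
```

```text
bar ((0.4419958293437958, 0.17848806083202362), (0.015991415828466415, 0.08925572782754898), 6.023007869720459) 0.11259839979399744 1279
plate ((0.44119691848754883, 0.1782166212797165), (0.163029745221138, 0.2815103828907013), 5.717650890350342) 0.07470446809711867 32340
t 4.53 pos [0.4432 0.1658 0.3037] zang 4.62 w 0.0852 F [-1.1 -0.4 -0.6]
 shift now-axes units [-0.194  3.296  0.009]  target-axes units [-2.040e-01  3.295e+00  1.000e-03]  turn(5deg units) [ 0.045 -0.276 -0.036]
```

Emit:
servo_tool(
  rows=[
    {"dx":-0.2,"dy":0.8,"dz":0,"ax":0.05,"ay":-0.27,"az":0,"jaw":100},
    {"dx":0,"dy":0.8,"dz":0,"ax":0,"ay":0,"az":0,"jaw":100},
    {"dx":0,"dy":0.8,"dz":0,"ax":0,"ay":0,"az":0,"jaw":100},
    {"dx":0,"dy":0.5,"dz":0,"ax":0,"ay":0,"az":0,"jaw":100},
    {"dx":0,"dy":0.3,"dz":0,"ax":0,"ay":0,"az":0,"jaw":100},
    {"dx":0,"dy":0.05,"dz":0,"ax":0,"ay":0,"az":0,"jaw":100},
  ],
)

```text
t: 5.28
eef_pos: [0.449, 0.1641, 0.1014]
orientation: [0.521, -0.478, 0.48, -0.52]
contact_force: [0.7, 0.5, 0.6]
gripper_width: 0.0854
```

```bash
python3 -c "
from h import *
go((.442,.178,.106),6)"
```

```text
t 5.28 pos [0.449  0.1641 0.1014] zang 4.81 w 0.0854 F [0.7 0.5 0.6]
 shift now-axes units [-0.241 -0.078 -0.097]  target-axes units [-0.243 -0.077 -0.092]  turn(5deg units) [-0.008 -0.237  0.036]
```

Emit:
servo_tool(
  rows=[
    {"dx":-0.25,"dy":-0.08,"dz":-0.1,"ax":0,"ay":-0.24,"az":0,"jaw":100},
    {"dx":0,"dy":0,"dz":0,"ax":0,"ay":0,"az":0,"jaw":100},
  ],
)

```text
t: 5.52
eef_pos: [0.4426, 0.1784, 0.1074]
orientation: [0.525, -0.472, 0.475, -0.525]
contact_force: [-0.1, 0.3, 0.2]
gripper_width: 0.0853
```

Emit:
servo_tool(
  rows=[
    {"dx":0,"dy":0,"dz":0,"ax":0,"ay":0,"az":0,"jaw":10},
    {"dx":0,"dy":0,"dz":0,"ax":0,"ay":0,"az":0,"jaw":0},
    {"dx":0,"dy":0,"dz":0,"ax":0,"ay":0,"az":0,"jaw":0},
    {"dx":0,"dy":0,"dz":0,"ax":0,"ay":0,"az":0,"jaw":0},
    {"dx":0,"dy":0,"dz":0,"ax":0,"ay":0,"az":0,"jaw":0},
    {"dx":0,"dy":0,"dz":0,"ax":0,"ay":0,"az":0,"jaw":0},
  ],
  force=90,
)

```text
t: 6.28
eef_pos: [0.4435, 0.1784, 0.1089]
orientation: [-0.525, 0.471, -0.475, 0.526]
contact_force: [0.0, 0.3, 0.9]
gripper_width: -0.0003
```

```bash
python3 -c "
from h import *
go((.442,.178,.106),6)"
```

```text
t 6.28 pos [0.4435 0.1784 0.1089] zang 5.93 w -0.0003 F [0.  0.3 0.9]
 shift now-axes units [ 0.004  0.048 -0.026]  target-axes units [ 0.004  0.048 -0.026]  turn(5deg units) [-0.057 -0.014  0.037]
```

```bash
python3 -c "
from h import *
d=snap('wrist'); e=snap('side')
cv2.imwrite('pics/f.png',np.hstack([d['img'],cv2.resize(e['img'][170:290,190:310],(384,384))])[:,:,::-1][:,100:])"
```

```text
(no output)
```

View pics/f.png

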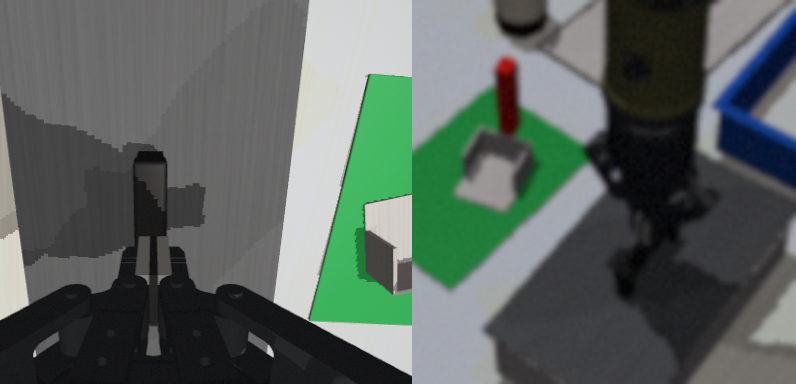

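Run:
```python
from h import *
d=snap('wrist'); P=cloud(d); s,T=pose()
for r in (150,160,180,200,220,230,236,240,250,260,270,280,300):
    print(r,[tuple(P[r,c].round(3)) for c in (225,240,246,252,258,264,275)])
cv2.imwrite('pics/g.png',cv2.resize(d['img'][140:320,170:340],None,fx=3.3,fy=3.3)[:,:,::-1])
```

```text
150 [(np.float64(0.423), np.float64(0.219), np.float64(0.075)), (np.float64(0.431), np.float64(0.22), np.float64(0.075)), (np.float64(0.435), np.float64(0.22), np.float64(0.074)), (np.float64(0.438), np.float64(0.221), np.float64(0.075)), (np.float64(0.441), np.float64(0.221), np.float64(0.075)), (np.float64(0.445), np.float64(0.221), np.float64(0.074)), (np.float64(0.451), np.float64(0.222), np.float64(0.075))]
160 [(np.float64(0.423), np.float64(0.213), np.float64(0.074)), (np.float64(0.432), np.float64(0.222), np.float64(0.11)), (np.float64(0.435), np.float64(0.222), np.float64(0.111)), (np.float64(0.438), np.float64(0.222), np.float64(0.11)), (np.float64(0.441), np.float64(0.223), np.float64(0.111)), (np.float64(0.443), np.float64(0.223), np.float64(0.11)), (np.float64(0.452), np.float64(0.216), np.float64(0.075))]
180 [(np.float64(0.424), np.float64(0.202), np.float64(0.075)), (np.float64(0.433), np.float64(0.213), np.float64(0.113)), (np.float64(0.436), np.float64(0.213), np.float64(0.113)), (np.float64(0.439), np.float64(0.213), np.float64(0.112)), (np.float64(0.441), np.float
[... 3594 characters left out ...]
oat64(0.439), np.float64(0.19), np.float64(0.16)), (np.float64(0.441), np.float64(0.187), np.float64(0.155)), (np.float64(0.443), np.float64(0.188), np.float64(0.156)), (np.float64(0.445), np.float64(0.191), np.float64(0.16)), (np.float64(0.448), np.float64(0.193), np.float64(0.163))]
300 [(np.float64(0.432), np.float64(0.19), np.float64(0.172)), (np.float64(0.437), np.float64(0.19), np.float64(0.171)), (np.float64(0.439), np.float64(0.187), np.float64(0.167)), (np.float64(0.442), np.float64(0.179), np.float64(0.155)), (np.float64(0.444), np.float64(0.183), np.float64(0.16)), (np.float64(0.445), np.float64(0.191), np.float64(0.172)), (np.float64(0.448), np.float64(0.191), np.float64(0.172))]
```

View pics/g.png

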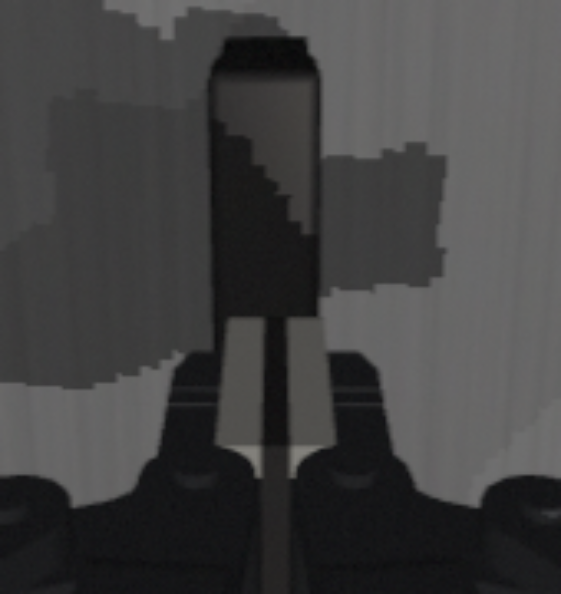

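The shut fingers appear to end at z≈0.118, just above the bar (top 0.113), so the grasp missed. I reopen and measure where the tips really are.

Emit:
servo_tool(
  rows=[
    {"dx":0,"dy":0,"dz":0,"ax":0,"ay":0,"az":0,"jaw":100},
    {"dx":0,"dy":0,"dz":0,"ax":0,"ay":0,"az":0,"jaw":100},
    {"dx":0,"dy":0,"dz":0,"ax":0,"ay":0,"az":0,"jaw":100},
    {"dx":0,"dy":0,"dz":0,"ax":0,"ay":0,"az":0,"jaw":100},
    {"dx":0,"dy":0,"dz":0,"ax":0,"ay":0,"az":0,"jaw":100},
  ],
)

```text
t: 7.05
eef_pos: [0.4435, 0.1785, 0.1088]
orientation: [-0.525, 0.471, -0.475, 0.526]
contact_force: [0.6, -0.2, -0.3]
gripper_width: 0.0854
```

Run:
```python
from h import *
go((.442,.178,.106),6)
d=snap('wrist'); P=cloud(d); s,T=pose()
Q=(P-T[:3,3])@T[:3,:3]   # tool coords
for lo in np.arange(-.06,.061,.006):
    k=(Q[...,2]>=lo)&(Q[...,2]<lo+.006)&(abs(Q[...,0])<.03)&(Q[...,1]<.045)
    if k.any():
        q=Q[k]; print(lo.round(3),'max toolY(tip)',np.percentile(q[:,1],[99,100]).round(4),'x',np.percentile(q[:,0],[1,99]).round(3),k.sum())
```

```text
t 7.05 pos [0.4435 0.1785 0.1088] zang 5.93 w 0.0854 F [ 0.6 -0.2 -0.3]
 shift now-axes units [ 0.005  0.047 -0.026]  target-axes units [ 0.005  0.047 -0.026]  turn(5deg units) [-0.057 -0.013  0.036]
-0.06 max toolY(tip) [0.035  0.0358] x [-0.028  0.028] 2646
-0.054 max toolY(tip) [0.035  0.0355] x [-0.028  0.028] 2388
-0.048 max toolY(tip) [0.0349 0.036 ] x [-0.027  0.027] 4311
-0.042 max toolY(tip) [0.0353 0.0363] x [-0.029  0.028] 1771
-0.036 max toolY(tip) [0.0352 0.0357] x [-0.029  0.028] 2316
-0.03 max toolY(tip) [0.0352 0.0359] x [-0.029  0.028] 2076
-0.024 max toolY(tip) [0.0355 0.0361] x [-0.029  0.029] 1651
-0.018 max toolY(tip) [0.0353 0.0361] x [-0.029  0.029] 1711
-0.012 max toolY(tip) [-0.0019 -0.0011] x [-0.029  0.028] 1660
-0.006 max toolY(tip) [-0.0026 -0.002 ] x [-0.029  0.029] 2106
-0.0 max toolY(tip) [-0.0021 -0.0014] x [-0.029  0.029] 2067
0.006 max toolY(tip) [0.0353 0.0358] x [-0.028  0.028] 1514
0.012 max toolY(tip) [0.0355 0.036 ] x [-0.029  0.029] 1696
0.018 max toolY(tip) [0.0354 0.036 ] x [-0.029  0.029] 1682
0.024 max toolY(tip) [0.0354 0.0362] x [-0.029  0.028] 2227
0.03 max toolY(tip) [0.0355 0.0364] x [-0.029  0.028] 2204
0.036 max toolY(tip) [0.0355 0.0363] x [-0.028  0.028] 2770
0.042 max toolY(tip) [0.0354 0.0362] x [-0.028  0.027] 3498
0.048 max toolY(tip) [0.0354 0.0361] x [-0.029  0.028] 2455
0.054 max toolY(tip) [0.0355 0.0363] x [-0.028  0.027] 2939
0.06 max toolY(tip) [0.0354 0.036 ] x [-0.028  0.017] 3197
```

Run:
```python
from h import *
d=snap('wrist'); P=cloud(d); s,T=pose()
Q=(P-T[:3,3])@T[:3,:3]
k=(abs(Q[...,2])>.035)&(abs(Q[...,2])<.075)&(abs(Q[...,0])<.03)&(Q[...,1]<.03)
for sg in (-1,1):
    q=Q[k&(sg*Q[...,2]>0)]; print(sg,len(q),'toolY',np.percentile(q[:,1],[50,95,99,100]).round(4),'|z|min',abs(q[:,2]).min().round(4)); t=q[q[:,1]>np.percentile(q[:,1],97)]; print(t.mean(0).round(4))
```

```text
-1 11174 toolY [-0.0739 -0.0329 -0.0256 -0.0211] |z|min 0.035
[-0.003  -0.0265 -0.0443]
1 11225 toolY [-0.0739 -0.0331 -0.0257 -0.0217] |z|min 0.035
[-0.0029 -0.0265  0.0429]
```

By depth, the tips sit about 9 mm behind the reported TCP when shut and 21 mm behind when open, not 17 mm ahead as the text says. The empty close confirms it, so I go about 30 mm lower, watching the force.

Emit:
servo_tool(
  rows=[
    {"dx":0,"dy":0.25,"dz":0,"ax":0,"ay":0,"az":0,"jaw":100},
    {"dx":0,"dy":0.23,"dz":-0.02,"ax":0,"ay":0,"az":0,"jaw":100},
    {"dx":0,"dy":0,"dz":0,"ax":0,"ay":0,"az":0,"jaw":100},
  ],
)

```text
t: 7.52
eef_pos: [0.442, 0.1779, 0.0775]
orientation: [-0.525, 0.472, -0.475, 0.525]
contact_force: [0.2, 0.1, 0.1]
gripper_width: 0.0854
```

Emit:
servo_tool(
  rows=[
    {"dx":0,"dy":0,"dz":0,"ax":0,"ay":0,"az":0,"jaw":10},
    {"dx":0,"dy":0,"dz":0,"ax":0,"ay":0,"az":0,"jaw":0},
    {"dx":0,"dy":0,"dz":0,"ax":0,"ay":0,"az":0,"jaw":0},
    {"dx":0,"dy":0,"dz":0,"ax":0,"ay":0,"az":0,"jaw":0},
    {"dx":0,"dy":0,"dz":0,"ax":0,"ay":0,"az":0,"jaw":0},
    {"dx":0,"dy":0,"dz":0,"ax":0,"ay":0,"az":0,"jaw":0},
  ],
  force=80,
)

```text
t: 8.28
eef_pos: [0.4422, 0.1782, 0.078]
orientation: [-0.525, 0.471, -0.475, 0.526]
contact_force: [0.6, 1.0, -2.0]
gripper_width: 0.0147
```

The bar is held (14.7 mm). I lift, carry the lid over the blue pan, then out to the tray.

Emit:
servo_tool(
  rows=[
    {"dx":0,"dy":-0.3,"dz":0,"ax":0,"ay":0,"az":0,"jaw":0},
    {"dx":0,"dy":-0.5,"dz":0,"ax":0,"ay":0,"az":0,"jaw":0},
    {"dx":0,"dy":-0.5,"dz":0,"ax":0,"ay":0,"az":0,"jaw":0},
    {"dx":0,"dy":-0.5,"dz":0,"ax":0,"ay":0,"az":0,"jaw":0},
    {"dx":0,"dy":-0.3,"dz":0,"ax":0,"ay":0,"az":0,"jaw":0},
    {"dx":0.5,"dy":0,"dz":0,"ax":0,"ay":0,"az":0,"jaw":0},
    {"dx":0.7,"dy":0,"dz":0,"ax":0,"ay":0,"az":0,"jaw":0},
    {"dx":0.7,"dy":0,"dz":0,"ax":0,"ay":0,"az":0,"jaw":0},
    {"dx":0.7,"dy":0,"dz":0,"ax":0,"ay":0,"az":0,"jaw":0},
    {"dx":0.7,"dy":0,"dz":0,"ax":0,"ay":0,"az":0,"jaw":0},
  ],
)

```text
t: 9.52
eef_pos: [0.4604, -0.0215, 0.207]
orientation: [0.528, -0.47, 0.472, -0.526]
contact_force: [1.1, 0.5, -2.8]
gripper_width: 0.0142
```

Emit:
servo_tool(
  rows=[
    {"dx":0.7,"dy":0,"dz":0,"ax":0,"ay":0,"az":0,"jaw":0},
    {"dx":0.7,"dy":0,"dz":0,"ax":0,"ay":0,"az":0,"jaw":0},
    {"dx":0.7,"dy":0,"dz":0.3,"ax":0,"ay":0,"az":0,"jaw":0},
    {"dx":0.3,"dy":0,"dz":0.5,"ax":0,"ay":0.5,"az":0,"jaw":0},
    {"dx":0,"dy":0,"dz":0.6,"ax":0,"ay":0.5,"az":0,"jaw":0},
    {"dx":0,"dy":0,"dz":0.6,"ax":0,"ay":0.2,"az":0,"jaw":0},
    {"dx":0,"dy":0,"dz":0.4,"ax":0,"ay":0,"az":0,"jaw":0},
    {"dx":0,"dy":0,"dz":0,"ax":0,"ay":0,"az":0,"jaw":0},
  ],
)

```text
t: 10.52
eef_pos: [0.6198, -0.1682, 0.2022]
orientation: [-0.502, 0.503, -0.5, 0.495]
contact_force: [-1.2, 0.6, -3.0]
gripper_width: 0.0148
```

```bash
python3 -c "
from h import *
go((.670,-.161,.017),0)
print(pose()[0]['joints'])
d=snap('wrist'); e=snap('scene'); P=cloud(d)
cv2.imwrite('pics/i.png',np.hstack([d['img'],e['img'][100:300,100:400].repeat(1,0)[:,:288] if 0 else cv2.resize(e['img'][100:292,130:274],(288,384))])[:,:,::-1])
"
```

```text
t 10.53 pos [ 0.6198 -0.1682  0.2022] zang -0.37 w 0.0148 F [-1.2  0.6 -3. ]
 shift now-axes units [-0.14   3.078  0.864]  target-axes units [-0.12   3.086  0.837]  turn(5deg units) [ 0.105 -0.073  0.054]
[ 0.59944606  0.61145312 -0.6648665   1.46940772  0.3943104   1.20512162
 -0.1287252 ]
```

View pics/i.png

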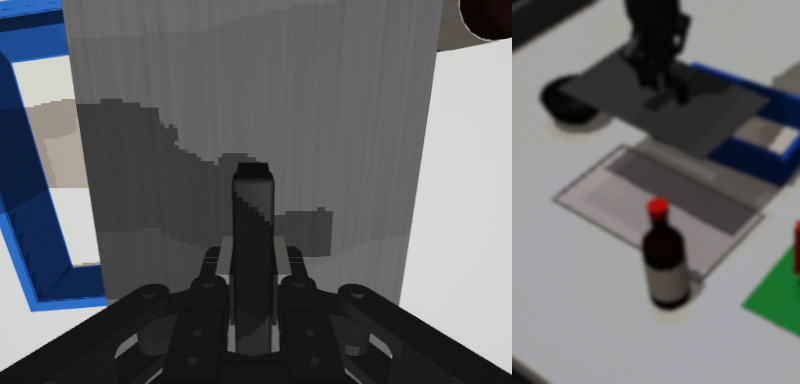

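The lid is held level and square in the jaws, with the tray below it and the bottle clear. Lowering.

Emit:
servo_tool(
  rows=[
    {"dx":-0.06,"dy":0,"dz":0.45,"ax":0.1,"ay":0,"az":0.05,"jaw":0},
    {"dx":-0.06,"dy":0.2,"dz":0.4,"ax":0,"ay":0,"az":0,"jaw":0},
    {"dx":0,"dy":0.6,"dz":0,"ax":0,"ay":0,"az":0,"jaw":0},
    {"dx":0,"dy":0.6,"dz":0,"ax":0,"ay":0,"az":0,"jaw":0},
    {"dx":0,"dy":0.6,"dz":0,"ax":0,"ay":0,"az":0,"jaw":0},
    {"dx":0,"dy":0.4,"dz":0,"ax":0,"ay":0,"az":0,"jaw":0},
    {"dx":0,"dy":0.2,"dz":0,"ax":0,"ay":0,"az":0,"jaw":0},
    {"dx":0,"dy":0,"dz":0,"ax":0,"ay":0,"az":0,"jaw":0},
  ],
)

```text
t: 11.62
eef_pos: [0.6634, -0.1654, 0.0441]
orientation: [0.5, -0.502, 0.502, -0.495]
contact_force: [-0.4, 0.3, -1.8]
gripper_width: 0.0148
```

```bash
python3 -c "
from h import *
go((.670,-.161,.017),0)"
```

```text
t 11.62 pos [ 0.6634 -0.1654  0.0441] zang -0.54 w 0.0148 F [-0.4  0.3 -1.8]
 shift now-axes units [-0.076  0.451  0.111]  target-axes units [-0.073  0.452  0.11 ]  turn(5deg units) [ 0.047 -0.108  0.054]
```

Emit:
servo_tool(
  rows=[
    {"dx":-0.08,"dy":0.15,"dz":0.11,"ax":0,"ay":-0.1,"az":0,"jaw":0},
    {"dx":0,"dy":0.15,"dz":0,"ax":0,"ay":0,"az":0,"jaw":0},
    {"dx":0,"dy":0.08,"dz":0,"ax":0,"ay":0,"az":0,"jaw":0},
    {"dx":0,"dy":0.05,"dz":0,"ax":0,"ay":0,"az":0,"jaw":0},
    {"dx":0,"dy":0.03,"dz":0,"ax":0,"ay":0,"az":0,"jaw":0},
  ],
)

```text
t: 12.25
eef_pos: [0.6722, -0.1605, 0.0178]
orientation: [0.501, -0.499, 0.502, -0.499]
contact_force: [-0.5, -0.5, -3.6]
gripper_width: 0.0143
```

```bash
python3 -c "
from h import *
go((.670,-.161,.017),0)"
```

```text
t 12.25 pos [ 0.6722 -0.1605  0.0178] zang -0.01 w 0.0143 F [-0.5 -0.5 -3.6]
 shift now-axes units [ 0.009  0.014 -0.037]  target-axes units [ 0.009  0.014 -0.037]  turn(5deg units) [-0.007 -0.002  0.063]
```

Emit:
servo_tool(
  rows=[
    {"dx":0,"dy":0.04,"dz":0,"ax":0,"ay":0,"az":0,"jaw":0},
    {"dx":0,"dy":0,"dz":0,"ax":0,"ay":0,"az":0,"jaw":100},
    {"dx":0,"dy":0,"dz":0,"ax":0,"ay":0,"az":0,"jaw":100},
    {"dx":0,"dy":0,"dz":0,"ax":0,"ay":0,"az":0,"jaw":100},
    {"dx":0,"dy":0,"dz":0,"ax":0,"ay":0,"az":0,"jaw":100},
    {"dx":0,"dy":-0.5,"dz":0,"ax":0,"ay":0,"az":0,"jaw":100},
    {"dx":0,"dy":-1,"dz":0,"ax":0,"ay":0,"az":0,"jaw":100},
    {"dx":0,"dy":-1,"dz":0,"ax":0,"ay":0,"az":0,"jaw":100},
    {"dx":0,"dy":-1,"dz":0,"ax":0,"ay":0,"az":0,"jaw":100},
    {"dx":0,"dy":-1,"dz":0,"ax":0,"ay":0,"az":0,"jaw":100},
  ],
)

```text
t: 13.5
eef_pos: [0.6701, -0.1594, 0.2895]
orientation: [0.503, -0.501, 0.499, -0.497]
contact_force: [1.1, -0.3, -0.5]
gripper_width: 0.0856
```

Run:
```python
from h import *
d=snap('wrist'); P=cloud(d); X,Y,Z=P[...,0],P[...,1],P[...,2]
def mm(name,k):
    n,l,st,c=cv2.connectedComponentsWithStats(k.astype(np.uint8)); i=1+np.argmax(st[1:,4]); q=P[l==i]
    print(name,cv2.minAreaRect(q[:,:2].astype(np.float32)),np.median(q[:,2]),len(q))
mm('bar',(abs(Z-.051)<.006)&(X>.6)&(X<.74)); mm('plate',(abs(Z-.014)<.003)&(X>.5)&(d['img'].max(2)<140))
e=snap('scene'); np.savez('old.npz',P=cloud(e),img=e['img'])
cv2.imwrite('pics/j.png',cv2.resize(e['img'][100:310,140:440],(780,546),interpolation=2)[:,:,::-1])
go((.60,.06,.30),0)
```

```text
bar ((0.6720449328422546, -0.16000661253929138), (0.015166516415774822, 0.0893290638923645), 0.4837118685245514) 0.05148319720876651 978
plate ((0.6715179681777954, -0.16094674170017242), (0.27997130155563354, 0.16171811521053314), 89.92430114746094) 0.013674299624413078 25487
t 13.6 pos [ 0.6731 -0.1586  0.2957] zang -0.02 w 0.0854 F [0.9 0.3 0. ]
 shift now-axes units [-3.642 -0.096 -1.219]  target-axes units [-3.643 -0.072 -1.218]  turn(5deg units) [-0.053 -0.004  0.057]
```

View pics/j.png

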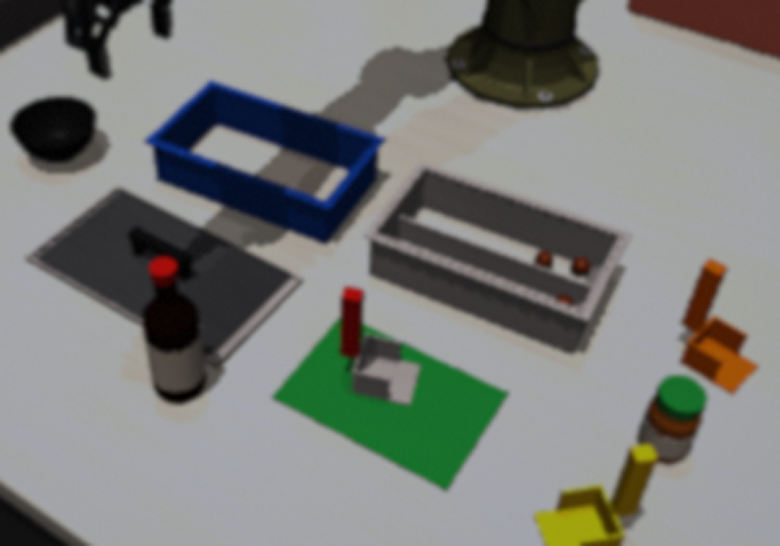

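The lid lies flat on the tray at (0.672,-0.160), with plate z matching 11+3 mm. The pan is open with its meatballs near the +y end (at 545,258; 580,265; 565,300 in the crop). Now a near view of the steel pan and scoop together.

Emit:
servo_tool(
  rows=[
    {"dx":-0.8,"dy":-0.1,"dz":-0.3,"ax":0,"ay":0,"az":0,"jaw":100},
    {"dx":-0.8,"dy":-0.1,"dz":-0.3,"ax":0,"ay":0,"az":0,"jaw":100},
    {"dx":-0.8,"dy":-0.1,"dz":-0.3,"ax":0,"ay":0,"az":0,"jaw":100},
    {"dx":-0.8,"dy":0,"dz":-0.3,"ax":0,"ay":0,"az":0,"jaw":100},
    {"dx":-0.8,"dy":0,"dz":-0.3,"ax":0,"ay":0,"az":0,"jaw":100},
    {"dx":-0.8,"dy":0,"dz":-0.3,"ax":0,"ay":0,"az":0,"jaw":100},
    {"dx":-0.8,"dy":0,"dz":-0.2,"ax":0,"ay":0,"az":0,"jaw":100},
    {"dx":0,"dy":0,"dz":0,"ax":0,"ay":0,"az":0,"jaw":100},
  ],
)

```text
t: 14.6
eef_pos: [0.5499, 0.1876, 0.3107]
orientation: [0.498, -0.497, 0.504, -0.5]
contact_force: [0.8, -0.6, 0.3]
gripper_width: 0.0857
```

Run:
```python
from h import *
d=snap('wrist'); P=cloud(d); np.savez('old.npz',P=P,img=d['img']); save(d,'k.png')
go((.67,.122,.25),0)
X,Y,Z=P[...,0],P[...,1],P[...,2]; hsv=cv2.cvtColor(d['img'],cv2.COLOR_RGB2HSV); H,S,V=[hsv[...,i].astype(int) for i in range(3)]
def mm(name,k,allc=False):
    n,l,st,c=cv2.connectedComponentsWithStats(k.astype(np.uint8))
    for i in (range(1,n) if allc else [1+np.argmax(st[1:,4])]):
        q=P[l==i]
        if len(q)>15: print(name,c[i].round(),[np.round(v,4) for v in cv2.minAreaRect(q[:,:2].astype(np.float32))],'z',np.percentile(q[:,2],[5,50,98]).round(4),len(q))
mm('rim',(abs(Z-.0715)<.005)&(X>.3)&(X<.6))
mm('handletop',(abs(Z-.132)<.008)&(X>.6)&(X<.8)&(Y>0)&(Y<.3))
mm('blade',(Z>.003)&(Z<.009)&(S<60)&(X>.6)&(Y>.1)&(Y<.3)&(X<.8))
mm('walls',(Z>.028)&(Z<.046)&(X>.6)&(X<.8)&(Y>.05)&(Y<.3))
mm('ball',(S>90)&((H<20)|(H>170))&(Z<.04)&(X<.56),True)
```

```text
t 14.65 pos [0.551  0.1849 0.3104] zang -0.31 w 0.0855 F [ 0.9 -0.7  0.6]
 shift now-axes units [1.031 1.03  1.981]  target-axes units [1.048 1.007 1.984]  turn(5deg units) [-0.096 -0.062  0.07 ]
rim [159. 135.] [array([0.4408, 0.1782]), array([0.1639, 0.2813]), np.float64(5.4077)] z [0.0693 0.0709 0.0729] 6893
handletop [362. 226.] [array([0.6703, 0.1203]), array([0.0183, 0.0217]), np.float64(17.6733)] z [0.1259 0.1322 0.1337] 358
blade [328. 163.] [array([0.6569, 0.1615]), array([0.0586, 0.0633]), np.float64(18.7106)] z [0.0034 0.0047 0.0069] 1593
walls [338. 184.] [array([0.6632, 0.1413]), array([0.0588, 0.0592]), np.float64(18.7143)] z [0.0293 0.038  0.0442] 441
ball [173.  78.] [array([0.4509, 0.2784]), array([0.0203, 0.0204]), np.float64(0.5912)] z [0.0205 0.0251 0.0287] 249
ball [198.  77.] [array([0.4818, 0.2782]), array([0.0204, 0.0217]), np.float64(89.8281)] z [0.0193 0.0244 0.0283] 251
ball [118.  86.] [array([0.38  , 0.2687]), array([0.0213, 0.0208]), np.float64(36.4582)] z [0.0173 0.0244 0.0282] 270
ball [134. 119.] [array([0.3957, 0.2272]), array([0.021 , 0.0213]), np.float64(88.9748)] z [0.0184 0.0244 0.028 ] 242
```

View pics/k.png

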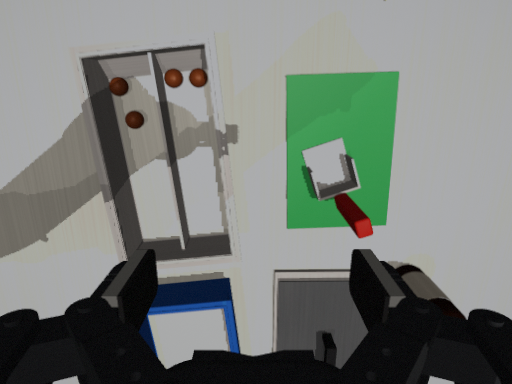

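The wrist view shows four meatballs: (173,78) and (198,77) in the −y lane, (118,86) and (134,119) in the +y lane; the ramp is at the +y end. The red scoop's handle top is at (362,226), i.e. (0.670,0.120), with yaw about 108°. Its 58 mm blade width and handle height match. Moving to grip the handle with the jaws across scoop y.

Emit:
servo_tool(
  rows=[
    {"dx":0.3,"dy":0,"dz":0.6,"ax":0,"ay":-0.7,"az":0,"jaw":100},
    {"dx":0.3,"dy":0,"dz":0.6,"ax":0,"ay":-0.8,"az":0,"jaw":100},
    {"dx":0.3,"dy":0,"dz":0.6,"ax":0,"ay":-0.8,"az":0,"jaw":100},
    {"dx":0.3,"dy":0,"dz":0.3,"ax":0,"ay":-0.8,"az":0,"jaw":100},
    {"dx":0.3,"dy":0,"dz":0,"ax":0,"ay":-0.6,"az":0,"jaw":100},
    {"dx":0,"dy":0,"dz":0,"ax":0,"ay":0,"az":0,"jaw":100},
  ],
)

```text
t: 15.4
eef_pos: [0.6943, 0.0934, 0.3094]
orientation: [0.575, -0.41, 0.42, -0.571]
contact_force: [0.5, 0.7, -0.1]
gripper_width: 0.0854
```

Run:
```python
from h import *
d=snap('wrist'); P=cloud(d)
X,Y,Z=P[...,0],P[...,1],P[...,2]
def mm(name,k):
    n,l,st,c=cv2.connectedComponentsWithStats(k.astype(np.uint8)); i=1+np.argmax(st[1:,4]); q=P[l==i]
    print(name,c[i].round(),[np.round(v,4) for v in cv2.minAreaRect(q[:,:2].astype(np.float32))],'z',np.percentile(q[:,2],[5,50,98]).round(4),len(q))
mm('handletop',(abs(Z-.132)<.008)&(X>.6)&(X<.8)&(Y>0)&(Y<.3))
mm('walls',(Z>.028)&(Z<.046)&(X>.6)&(X<.8)&(Y>.05)&(Y<.3))
go((.6703,.1203,.078),18)
```

```text
handletop [239. 133.] [array([0.6711, 0.1202]), array([0.0179, 0.0215]), np.float64(17.862)] z [0.1297 0.1323 0.1339] 407
walls [241. 104.] [array([0.6614, 0.1496]), array([0.0585, 0.0417]), np.float64(18.0466)] z [0.0341 0.0387 0.0409] 333
t 15.45 pos [0.6939 0.0947 0.3094] zang 18.19 w 0.0856 F [ 0.1 -0.2  0.2]
 shift now-axes units [-0.579  3.849 -0.252]  target-axes units [-0.527  3.857 -0.242]  turn(5deg units) [-0.037  0.038  0.152]
```

Emit:
servo_tool(
  rows=[
    {"dx":-0.3,"dy":0,"dz":-0.12,"ax":0,"ay":0,"az":0.15,"jaw":100},
    {"dx":-0.2,"dy":0.7,"dz":-0.1,"ax":0,"ay":0,"az":0,"jaw":100},
    {"dx":0,"dy":0.7,"dz":0,"ax":0,"ay":0,"az":0,"jaw":100},
    {"dx":0,"dy":0.7,"dz":0,"ax":0,"ay":0,"az":0,"jaw":100},
    {"dx":0,"dy":0.5,"dz":0,"ax":0,"ay":0,"az":0,"jaw":100},
    {"dx":0,"dy":0,"dz":0,"ax":0,"ay":0,"az":0,"jaw":100},
  ],
)

```text
t: 16.2
eef_pos: [0.6641, 0.1323, 0.1531]
orientation: [-0.57, 0.414, -0.413, 0.577]
contact_force: [0.2, -0.9, 0.4]
gripper_width: 0.0854
```

```bash
python3 -c "
from h import *
go((.6711,.1202,.078),18)"
```

```text
t 16.2 pos [0.6641 0.1323 0.1531] zang 18.48 w 0.0854 F [ 0.2 -0.9  0.4]
 shift now-axes units [0.236 1.251 0.038]  target-axes units [0.228 1.252 0.049]  turn(5deg units) [-0.08   0.097 -0.078]
```

Emit:
servo_tool(
  rows=[
    {"dx":0.24,"dy":0,"dz":0.04,"ax":-0.08,"ay":0.1,"az":-0.08,"jaw":100},
    {"dx":0,"dy":0.6,"dz":0,"ax":0,"ay":0,"az":0,"jaw":100},
    {"dx":0,"dy":0.6,"dz":0,"ax":0,"ay":0,"az":0,"jaw":100},
    {"dx":0,"dy":0,"dz":0,"ax":0,"ay":0,"az":0,"jaw":100},
  ],
)

```text
t: 16.7
eef_pos: [0.6755, 0.1197, 0.088]
orientation: [-0.569, 0.414, -0.42, 0.574]
contact_force: [-0.1, -0.2, 0.9]
gripper_width: 0.0855
```

```bash
python3 -c "
from h import *
go((.6711,.1202,.078),18)"
```

```text
t 16.7 pos [0.6755 0.1197 0.088 ] zang 17.8 w 0.0855 F [-0.1 -0.2  0.9]
 shift now-axes units [-0.03   0.166 -0.07 ]  target-axes units [-0.03   0.167 -0.068]  turn(5deg units) [-0.12  -0.04   0.031]
```

Emit:
servo_tool(
  rows=[
    {"dx":-0.03,"dy":0.15,"dz":-0.07,"ax":-0.12,"ay":-0.04,"az":0.03,"jaw":100},
    {"dx":0,"dy":0,"dz":0,"ax":0,"ay":0,"az":0,"jaw":50},
    {"dx":0,"dy":0,"dz":0,"ax":0,"ay":0,"az":0,"jaw":20},
    {"dx":0,"dy":0,"dz":0,"ax":0,"ay":0,"az":0,"jaw":0},
    {"dx":0,"dy":0,"dz":0,"ax":0,"ay":0,"az":0,"jaw":0},
    {"dx":0,"dy":0,"dz":0,"ax":0,"ay":0,"az":0,"jaw":0},
    {"dx":0,"dy":0,"dz":0,"ax":0,"ay":0,"az":0,"jaw":0},
    {"dx":0,"dy":0,"dz":0,"ax":0,"ay":0,"az":0,"jaw":0},
  ],
  force=120,
)

```text
t: 17.7
eef_pos: [0.6739, 0.1208, 0.0848]
orientation: [-0.57, 0.414, -0.418, 0.574]
contact_force: [-0.8, -0.8, -0.5]
gripper_width: 0.0166
```

```bash
python3 -c "
from h import *
go((.6711,.1202,.078),18)"
```

```text
t 17.7 pos [0.6739 0.1208 0.0848] zang 17.93 w 0.0166 F [-0.8 -0.8 -0.5]
 shift now-axes units [-0.004  0.114 -0.048]  target-axes units [-0.004  0.114 -0.047]  turn(5deg units) [-0.081 -0.014  0.012]
```

The handle is gripped (16.6 mm). I lift, turn to the pan's heading and travel over the −y lane behind its two meatballs.

Emit:
servo_tool(
  rows=[
    {"dx":0,"dy":-0.4,"dz":0,"ax":0,"ay":0,"az":0,"jaw":0},
    {"dx":0,"dy":-0.7,"dz":0,"ax":0,"ay":0,"az":0,"jaw":0},
    {"dx":0,"dy":-0.7,"dz":0,"ax":0,"ay":0,"az":0,"jaw":0},
    {"dx":0,"dy":-0.3,"dz":-0.3,"ax":0,"ay":0.6,"az":0,"jaw":0},
    {"dx":0,"dy":0,"dz":-0.6,"ax":0,"ay":0.6,"az":0,"jaw":0},
    {"dx":0,"dy":0,"dz":-0.6,"ax":0,"ay":0.6,"az":0,"jaw":0},
    {"dx":0,"dy":0,"dz":-0.6,"ax":0,"ay":0.6,"az":0,"jaw":0},
    {"dx":-0.3,"dy":0,"dz":-0.5,"ax":0,"ay":0.1,"az":0,"jaw":0},
    {"dx":-0.2,"dy":0,"dz":-0.3,"ax":0,"ay":0,"az":0,"jaw":0},
    {"dx":0,"dy":0,"dz":0,"ax":0,"ay":0,"az":0,"jaw":0},
  ],
)

```text
t: 18.95
eef_pos: [0.4924, 0.1174, 0.2115]
orientation: [-0.521, 0.477, -0.478, 0.522]
contact_force: [0.5, -0.8, -1.9]
gripper_width: 0.0168
```

```bash
cat >> h.py <<'E'
def S(name,c,yaw,u,v,z):
    """tell shift to TCP at pan (u,v), height z above pan underside, tool at pan heading; also pan coords now"""
    a=np.radians(yaw); ux=np.array([np.cos(a),np.sin(a)]); uy=np.array([-ux[1],ux[0]]); c=np.array(c)
    s,T=pose(); r=T[:2,3]-c; up=T[:3,0]; pitch=np.degrees(np.arcsin(-T[2,0]))
    print(name,'u',(r@ux).round(4),'v',(r@uy).round(4),'z',T[2,3].round(4),'noseup',pitch.round(1),'roll',np.degrees(np.arcsin(T[2,2])).round(1))
    go((*(c+u*ux+v*uy),z),yaw-90)
OLD=('old',(.4408,.1782),95.8); BLUE=('blue',(.453,-.160),96)
E
python3 - <<'E'
from h import *
S(*OLD,-.021,-.036,.0873)
d=snap('wrist'); save(d,'l.png'); P=cloud(d); s,T=pose(); Q=(P-T[:3,3])@T[:3,:3]
k=(abs(Q[...,2])<.032)&(Q[...,1]>.06)&(Q[...,1]<.095)&(Q[...,0]<-.03)&(Q[...,0]>-.09)
q=Q[k]; print(len(q),'x',np.percentile(q[:,0],[.5,50]).round(4),'y',np.percentile(q[:,1],[2,50,98]).round(4),'z',np.percentile(q[:,2],[1,99]).round(4))
E
```

```text
old u -0.0657 v -0.0452 z 0.2115 noseup -0.1 roll 0.1
t 18.95 pos [0.4924 0.1174 0.2115] zang 5.02 w 0.0168 F [ 0.5 -0.8 -1.9]
 shift now-axes units [-0.745  2.068 -0.169]  target-axes units [-0.745  2.069 -0.153]  turn(5deg units) [-0.028 -0.156  0.012]
5559 x [-0.0755 -0.0537] y [0.0687 0.0797 0.0812] z [-0.0311  0.0241]
```

View pics/l.png

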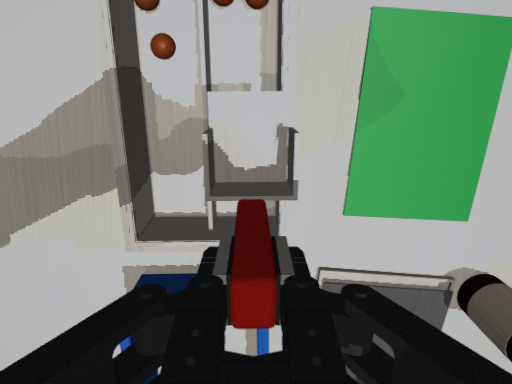

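The scoop is level in the jaws, with the blade 81.7 mm below TCP, the lip 76 mm ahead and sideways offset about 2 mm. Meatballs are at (147,3), (163,46), (222,0) and (257,2). Align and lower into the −y lane.

Emit:
servo_tool(
  rows=[
    {"dx":-0.4,"dy":0,"dz":-0.07,"ax":0,"ay":-0.16,"az":0,"jaw":0},
    {"dx":-0.35,"dy":0.3,"dz":-0.07,"ax":0,"ay":0,"az":0,"jaw":0},
    {"dx":0,"dy":0.5,"dz":0,"ax":0,"ay":0,"az":0,"jaw":0},
    {"dx":0,"dy":0.4,"dz":0,"ax":0,"ay":0,"az":0,"jaw":0},
    {"dx":0,"dy":0,"dz":0,"ax":0,"ay":0,"az":0,"jaw":0},
  ],
)

```text
t: 19.62
eef_pos: [0.4863, 0.1591, 0.1388]
orientation: [-0.523, 0.474, -0.478, 0.524]
contact_force: [-1.8, 0.9, -3.2]
gripper_width: 0.0166
```

Run:
```python
from h import *
S(*OLD,-.021,-.038,.0873)
d=snap('wrist'); P=cloud(d); s,T=pose(); Q=(P-T[:3,3])@T[:3,:3]
# lane walls vs blade in tool z at tool x~-.06: print height profile across
for xx in (-.065,-.05):
    k=(abs(Q[...,0]-xx)<.004)&(abs(Q[...,2])<.08); q=Q[k]; q=q[np.argsort(q[:,2])]
    print(xx,[(round(z*1000),round(float(np.median(q[abs(q[:,2]-z)<.002][:,1])*1000))) for z in np.arange(-.06,.061,.004) if (abs(q[:,2]-z)<.002).any()])
```

```text
old u -0.0236 v -0.0433 z 0.1388 noseup -0.2 roll 0.3
t 19.62 pos [0.4863 0.1591 0.1388] zang 5.44 w 0.0166 F [-1.8  0.9 -3.2]
 shift now-axes units [-0.045  0.858 -0.094]  target-axes units [-0.043  0.858 -0.089]  turn(5deg units) [-0.061 -0.072  0.036]
-0.065 [(-60, 135), (-56, 135), (-52, 135), (-44, 95), (-40, 118), (-32, 77), (-28, 77), (-24, 76), (-20, 77), (-16, 77), (-12, 77), (-8, 77), (-4, 77), (0, 77), (4, 77), (8, 77), (12, 77), (16, 77), (20, 77), (24, 77), (28, 68), (32, 69), (36, 69), (48, 140), (52, 140), (56, 140), (60, 140)]
-0.05 [(-60, 135), (-56, 135), (-52, 135), (-44, 95), (-40, 119), (-32, 44), (-28, 61), (-24, 77), (-20, 77), (-16, 77), (-12, 77), (-8, 77), (-4, 77), (0, 78), (4, 77), (8, 77), (12, 78), (16, 78), (20, 78), (24, 55), (28, 68), (32, 69), (36, 69), (48, 139), (52, 140), (56, 140), (60, 140)]
```

Emit:
servo_tool(
  rows=[
    {"dx":-0.02,"dy":0,"dz":-0.07,"ax":-0.06,"ay":-0.07,"az":0.03,"jaw":0},
    {"dx":0,"dy":0.4,"dz":0,"ax":0,"ay":0,"az":0,"jaw":0},
    {"dx":0,"dy":0.3,"dz":0,"ax":0,"ay":0,"az":0,"jaw":0},
    {"dx":0,"dy":0,"dz":0,"ax":0,"ay":0,"az":0,"jaw":0},
  ],
)

```text
t: 20.18
eef_pos: [0.4859, 0.1609, 0.0993]
orientation: [-0.522, 0.474, -0.476, 0.526]
contact_force: [-1.5, -0.2, -1.7]
gripper_width: 0.0167
```

Run:
```python
from h import *
S(*OLD,-.021,-.039,.0873)
```

```text
old u -0.0218 v -0.0431 z 0.0993 noseup 0.1 roll 0.4
t 20.18 pos [0.4859 0.1609 0.0993] zang 5.69 w 0.0167 F [-1.5 -0.2 -1.7]
 shift now-axes units [-0.013  0.199 -0.07 ]  target-axes units [-0.014  0.199 -0.068]  turn(5deg units) [-0.076 -0.021 -0.026]
```

Emit:
servo_tool(
  rows=[
    {"dx":0,"dy":0,"dz":-0.1,"ax":-0.07,"ay":0,"az":0,"jaw":0},
    {"dx":0,"dy":0.1,"dz":0,"ax":0,"ay":0,"az":0,"jaw":0},
    {"dx":0,"dy":0.08,"dz":0,"ax":0,"ay":0,"az":0,"jaw":0},
    {"dx":0,"dy":0,"dz":0,"ax":0,"ay":0,"az":0,"jaw":0},
  ],
)

```text
t: 20.68
eef_pos: [0.4816, 0.161, 0.0903]
orientation: [-0.522, 0.474, -0.475, 0.526]
contact_force: [0.0, -0.4, -2.0]
gripper_width: 0.0167
```

Run:
```python
from h import *
S(*OLD,.031,-.039,.0873)
```

```text
old u -0.0213 v -0.0388 z 0.0903 noseup 0.2 roll 0.3
t 20.68 pos [0.4816 0.161  0.0903] zang 5.66 w 0.0167 F [ 0.  -0.4 -2. ]
 shift now-axes units [-0.871  0.053  0.001]  target-axes units [-0.871  0.05   0.003]  turn(5deg units) [-0.056 -0.028 -0.04 ]
```

Emit:
servo_tool(
  rows=[
    {"dx":0,"dy":0.06,"dz":0,"ax":-0.05,"ay":0,"az":-0.05,"jaw":0},
    {"dx":-0.05,"dy":0.02,"dz":0,"ax":0,"ay":0,"az":0,"jaw":0},
    {"dx":-0.15,"dy":0,"dz":0,"ax":0,"ay":0,"az":0,"jaw":0},
    {"dx":-0.15,"dy":0,"dz":0,"ax":0,"ay":0,"az":0,"jaw":0},
    {"dx":-0.15,"dy":0,"dz":0,"ax":0,"ay":0,"az":0,"jaw":0},
    {"dx":-0.15,"dy":0,"dz":0,"ax":0,"ay":0,"az":0,"jaw":0},
  ],
)

```text
t: 21.42
eef_pos: [0.4777, 0.2028, 0.0853]
orientation: [-0.524, 0.474, -0.475, 0.524]
contact_force: [-0.4, -1.1, -2.3]
gripper_width: 0.0163
```

Run:
```python
from h import *
S(*OLD,.031,-.039,.0868)
d=snap('wrist'); save(d,'m.png')
```

```text
old u 0.0207 v -0.0392 z 0.0853 noseup -0.0 roll 0.0
t 21.43 pos [0.4777 0.2028 0.0853] zang 5.66 w 0.0163 F [-0.4 -1.1 -2.3]
 shift now-axes units [-0.171 -0.024 -0.003]  target-axes units [-0.171 -0.024 -0.003]  turn(5deg units) [-0.008 -0.028  0.007]
```

View pics/m.png

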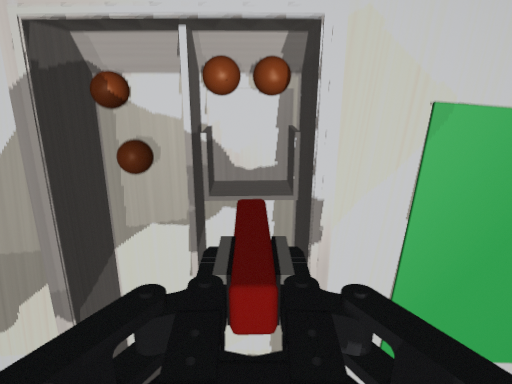

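The blade is on the floor, centred in the lane, with both balls at its lip (222,75) and (272,75). I finish the push and then tip nose-up slowly along the ramp.

Emit:
servo_tool(
  rows=[
    {"dx":-0.1,"dy":0,"dz":0,"ax":0,"ay":0,"az":0,"jaw":0},
    {"dx":-0.08,"dy":-0.01,"dz":0,"ax":0,"ay":0,"az":0,"jaw":0},
    {"dx":0,"dy":-0.02,"dz":0,"ax":0,"ay":0,"az":0.5,"jaw":0},
    {"dx":0,"dy":0,"dz":0,"ax":0,"ay":0,"az":0.5,"jaw":0},
    {"dx":0,"dy":0,"dz":0,"ax":0,"ay":0,"az":0.5,"jaw":0},
    {"dx":0,"dy":0,"dz":0,"ax":0,"ay":0,"az":0.5,"jaw":0},
    {"dx":0,"dy":0,"dz":0,"ax":0,"ay":0,"az":0.5,"jaw":0},
    {"dx":0,"dy":0,"dz":0,"ax":0,"ay":0,"az":0.5,"jaw":0},
  ],
)

```text
t: 22.48
eef_pos: [0.4763, 0.2167, 0.088]
orientation: [-0.456, 0.539, -0.4, 0.584]
contact_force: [-0.9, 0.2, -2.2]
gripper_width: 0.0168
```

```bash
cat >> h.py <<'E'
def balls(d):
    P=cloud(d); s,T=pose(); hsv=cv2.cvtColor(d['img'],cv2.COLOR_RGB2HSV); H,S_,V=[hsv[...,i].astype(int) for i in range(3)]
    n,l,st,c=cv2.connectedComponentsWithStats((((H<20)&(H>2)|(H>174))&(S_>110)&(V>35)).astype(np.uint8))
    for i in range(1,n):
        if st[i,4]>60:
            q=P[l==i]; m=np.nanmedian(q,0); t=T[:3,:3].T@(m-T[:3,3])
            print('  red blob px',c[i].round(),st[i,4],'world',m.round(3),'scoop-ish x,z',((-t[0]-.043)*1000).round(),((.0817-t[1])*1000).round(),'lat',(-t[2]*1000).round())
E
python3 - <<'E'
from h import *
S(*OLD,.031,-.039,.0868)
d=snap('wrist'); save(d,'n.png'); balls(d)
E
```

```text
old u 0.0347 v -0.0392 z 0.088 noseup 15.4 roll 0.1
t 22.48 pos [0.4763 0.2167 0.088 ] zang 5.84 w 0.0168 F [-0.9  0.2 -2.2]
 shift now-axes units [ 0.065  0.002 -0.003]  target-axes units [ 0.062  0.019 -0.003]  turn(5deg units) [-0.022  0.012 -3.071]
  red blob px [125. 141.] 869 world [0.381 0.268 0.024] scoop-ish x,z 0.0 5.0 lat 89.0
  red blob px [234. 170.] 937 world [0.46  0.255 0.04 ] scoop-ish x,z -15.0 25.0 lat 13.0
  red blob px [272. 170.] 939 world [0.484 0.258 0.04 ] scoop-ish x,z -15.0 25.0 lat -12.0
  red blob px [142. 202.] 841 world [0.397 0.227 0.024] scoop-ish x,z -40.0 16.0 lat 78.0
```

View pics/n.png

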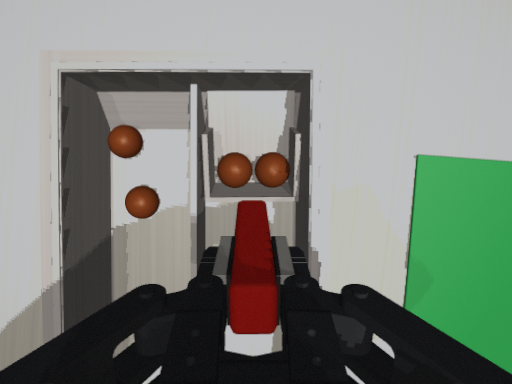

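Both balls have rolled against the scoop's back wall. Lifting, then carrying nose-up to the blue pan.

Emit:
servo_tool(
  rows=[
    {"dx":0,"dy":-0.1,"dz":0,"ax":0,"ay":0,"az":0.5,"jaw":0},
    {"dx":0.1,"dy":-0.2,"dz":0,"ax":0,"ay":0,"az":0.3,"jaw":0},
    {"dx":0,"dy":-0.35,"dz":0,"ax":0,"ay":0,"az":0,"jaw":0},
    {"dx":-0.1,"dy":-0.4,"dz":0,"ax":0,"ay":0,"az":0,"jaw":0},
    {"dx":-0.1,"dy":-0.4,"dz":0,"ax":0,"ay":0,"az":0,"jaw":0},
    {"dx":-0.1,"dy":-0.4,"dz":0,"ax":0,"ay":0,"az":0,"jaw":0},
    {"dx":-0.05,"dy":-0.2,"dz":0,"ax":0,"ay":0,"az":0,"jaw":0},
    {"dx":0,"dy":0,"dz":0,"ax":0,"ay":0,"az":0,"jaw":0},
  ],
)

```text
t: 23.52
eef_pos: [0.4786, 0.1864, 0.2108]
orientation: [-0.439, 0.556, -0.381, 0.594]
contact_force: [0.3, 1.0, -2.7]
gripper_width: 0.0167
```

Run:
```python
from h import *
S(*BLUE,0,-.02,.20)
d=snap('wrist'); balls(d)
```

```text
blue u 0.3418 v -0.0617 z 0.2108 noseup 19.1 roll -0.2
t 23.52 pos [0.4786 0.1864 0.2108] zang 5.6 w 0.0167 F [ 0.3  1.  -2.7]
 shift now-axes units [ 5.449 -1.691 -0.654]  target-axes units [ 5.697  0.181 -0.695]  turn(5deg units) [ 0.022 -0.086 -3.815]
  red blob px [223.   7.] 691 world [0.421 0.423 0.025] scoop-ish x,z 125.0 -172.0 lat 33.0
  red blob px [359.   2.] 168 world [0.563 0.422 0.052] scoop-ish x,z 119.0 -142.0 lat -108.0
  red blob px [339.  21.] 135 world [0.552 0.424 0.008] scoop-ish x,z 108.0 -184.0 lat -97.0
  red blob px [171. 140.] 343 world [0.38  0.268 0.024] scoop-ish x,z -18.0 -124.0 lat 89.0
  red blob px [235. 170.] 941 world [0.462 0.228 0.166] scoop-ish x,z -17.0 25.0 lat 12.0
  red blob px [271. 170.] 942 world [0.485 0.231 0.165] scoop-ish x,z -17.0 25.0 lat -11.0
  red blob px [181. 180.] 334 world [0.397 0.226 0.025] scoop-ish x,z -59.0 -110.0 lat 77.0
```

Emit:
servo_tool(
  rows=[
    {"dx":0.25,"dy":-0.08,"dz":-0.06,"ax":0,"ay":0,"az":0,"jaw":0},
    {"dx":0.5,"dy":-0.16,"dz":-0.06,"ax":0,"ay":0,"az":0,"jaw":0},
    {"dx":0.5,"dy":-0.16,"dz":-0.06,"ax":0,"ay":0,"az":0,"jaw":0},
    {"dx":0.5,"dy":-0.16,"dz":-0.06,"ax":0,"ay":0,"az":0,"jaw":0},
    {"dx":0.5,"dy":-0.16,"dz":-0.06,"ax":0,"ay":0,"az":0,"jaw":0},
    {"dx":0.5,"dy":-0.16,"dz":-0.06,"ax":0,"ay":0,"az":0,"jaw":0},
    {"dx":0.5,"dy":-0.16,"dz":-0.06,"ax":0,"ay":0,"az":0,"jaw":0},
    {"dx":0.5,"dy":-0.16,"dz":-0.06,"ax":0,"ay":0,"az":0,"jaw":0},
    {"dx":0.5,"dy":-0.16,"dz":-0.06,"ax":0,"ay":0,"az":0,"jaw":0},
    {"dx":0.5,"dy":-0.16,"dz":-0.06,"ax":0,"ay":0,"az":0,"jaw":0},
  ],
)

```text
t: 24.82
eef_pos: [0.4675, -0.1218, 0.1933]
orientation: [-0.443, 0.558, -0.375, 0.592]
contact_force: [-0.2, -0.3, -2.2]
gripper_width: 0.017
```

Emit:
servo_tool(
  rows=[
    {"dx":0.4,"dy":-0.12,"dz":0,"ax":0,"ay":0,"az":0,"jaw":0},
    {"dx":0.2,"dy":-0.06,"dz":0,"ax":0,"ay":0,"az":0,"jaw":0},
    {"dx":0,"dy":0,"dz":0,"ax":0,"ay":0,"az":0,"jaw":0},
  ],
)

```text
t: 25.2
eef_pos: [0.4714, -0.1621, 0.1892]
orientation: [-0.443, 0.56, -0.375, 0.592]
contact_force: [0.2, 0.5, -1.7]
gripper_width: 0.0166
```

Run:
```python
from h import *
S(*BLUE,0,-.02,.15)
d=snap('wrist'); balls(d); print(pose()[0]['joints'].round(2))
```

```text
blue u -0.004 v -0.018 z 0.1892 noseup 19.3 roll -1.1
t 25.2 pos [ 0.4714 -0.1621  0.1892] zang 5.95 w 0.0166 F [ 0.2  0.5 -1.7]
 shift now-axes units [0.153 0.638 0.045]  target-axes units [-0.066  0.653  0.033]  turn(5deg units) [ 0.211 -0.047 -3.859]
  red blob px [254. 170.] 1878 world [ 0.465 -0.119  0.144] scoop-ish x,z -18.0 25.0 lat 1.0
[ 1.13  0.66 -1.1   1.73  0.27  1.18  0.09]
```

Emit:
servo_tool(
  rows=[
    {"dx":0.1,"dy":0.3,"dz":0,"ax":0.2,"ay":0,"az":0,"jaw":0},
    {"dx":0.08,"dy":0.33,"dz":0,"ax":0,"ay":0,"az":-0.5,"jaw":0},
    {"dx":0,"dy":0,"dz":0,"ax":0,"ay":0,"az":-1,"jaw":0},
    {"dx":0,"dy":0,"dz":0,"ax":0,"ay":0,"az":-1,"jaw":0},
    {"dx":0,"dy":0,"dz":0,"ax":0,"ay":0,"az":-1,"jaw":0},
    {"dx":0,"dy":0,"dz":0,"ax":0,"ay":0,"az":-1,"jaw":0},
    {"dx":0,"dy":0,"dz":0,"ax":0,"ay":0,"az":-1,"jaw":0},
    {"dx":0,"dy":0,"dz":0,"ax":0,"ay":0,"az":-1,"jaw":0},
  ],
)

```text
t: 26.25
eef_pos: [0.4708, -0.1466, 0.1513]
orientation: [0.579, -0.404, 0.532, -0.468]
contact_force: [0.2, 0.6, -1.6]
gripper_width: 0.0165
```

Run:
```python
from h import *
S(*BLUE,0,-.02,.15)
d=snap('wrist'); balls(d); print(pose()[0]['joints'].round(2))
```

```text
blue u 0.0115 v -0.0191 z 0.1513 noseup -13.8 roll 0.2
t 26.25 pos [ 0.4708 -0.1466  0.1513] zang 6.43 w 0.0165 F [ 0.2  0.6 -1.6]
 shift now-axes units [0.181 0.067 0.013]  target-axes units [0.192 0.022 0.015]  turn(5deg units) [-0.06   0.081  2.756]
  red blob px [235. 147.] 843 world [ 0.456 -0.121  0.087] scoop-ish x,z -4.0 25.0 lat 12.0
  red blob px [272. 150.] 865 world [ 0.479 -0.12   0.087] scoop-ish x,z -6.0 25.0 lat -11.0
[ 0.65  0.44 -0.82  2.03  0.72  0.94 -0.48]
```

Balls are starting to roll. I tip further, to about 40° nose-down.

Emit:
servo_tool(
  rows=[
    {"dx":0,"dy":0,"dz":0,"ax":0,"ay":0,"az":-1,"jaw":0},
    {"dx":0,"dy":0,"dz":0,"ax":0,"ay":0,"az":-1,"jaw":0},
    {"dx":0,"dy":0,"dz":0,"ax":0,"ay":0,"az":-1,"jaw":0},
    {"dx":0,"dy":0,"dz":0,"ax":0,"ay":0,"az":-1,"jaw":0},
    {"dx":0,"dy":0,"dz":0,"ax":0,"ay":0,"az":-1,"jaw":0},
    {"dx":0,"dy":0,"dz":0,"ax":0,"ay":0,"az":0,"jaw":0},
    {"dx":0,"dy":0,"dz":0,"ax":0,"ay":0,"az":0,"jaw":0},
  ],
)

```text
t: 27.18
eef_pos: [0.4701, -0.1341, 0.1512]
orientation: [0.654, -0.264, 0.618, -0.347]
contact_force: [-0.3, -0.3, -2.4]
gripper_width: 0.0169
```

Run:
```python
from h import *
S(*BLUE,0,-.02,.2)
d=snap('wrist'); balls(d); print(pose()[0]['joints'].round(2))
```

```text
blue u 0.024 v -0.0197 z 0.1512 noseup -38.7 roll 0.3
t 27.18 pos [ 0.4701 -0.1341  0.1512] zang 7.33 w 0.0169 F [-0.3 -0.3 -2.4]
 shift now-axes units [ 0.821 -0.385 -0.001]  target-axes units [ 0.4   -0.814  0.005]  turn(5deg units) [-0.139  0.238  7.739]
  red blob px [232.  17.] 1132 world [ 0.451 -0.086  0.024] scoop-ish x,z 75.0 14.0 lat 13.0
  red blob px [273.  16.] 1106 world [ 0.476 -0.083  0.024] scoop-ish x,z 76.0 14.0 lat -11.0
  red blob px [ 68. 323.] 308 world [-0.1   -1.409 -0.084] scoop-ish x,z -828.0 -844.0 lat 728.0
[ 0.19  0.51 -0.65  2.14  1.06  1.18 -1.05]
```

Both balls rest on the blue floor (tops at z 0.024). Level the scoop, rise, and return for the other lane.

Emit:
servo_tool(
  rows=[
    {"dx":0.4,"dy":-0.5,"dz":0,"ax":0,"ay":0,"az":0,"jaw":0},
    {"dx":0.4,"dy":-0.5,"dz":0,"ax":0,"ay":0,"az":1,"jaw":0},
    {"dx":0,"dy":-0.1,"dz":0,"ax":0,"ay":0,"az":1,"jaw":0},
    {"dx":0,"dy":-0.1,"dz":0,"ax":0,"ay":0,"az":1,"jaw":0},
    {"dx":0,"dy":0,"dz":0,"ax":0,"ay":0,"az":1,"jaw":0},
    {"dx":0,"dy":0,"dz":0,"ax":0,"ay":0,"az":1,"jaw":0},
    {"dx":0,"dy":0,"dz":0,"ax":0,"ay":0,"az":1,"jaw":0},
    {"dx":0,"dy":0,"dz":0,"ax":0,"ay":0,"az":1,"jaw":0},
    {"dx":0,"dy":0,"dz":0,"ax":0,"ay":0,"az":0.7,"jaw":0},
    {"dx":0,"dy":0,"dz":0,"ax":0,"ay":0,"az":0,"jaw":0},
  ],
)

```text
t: 28.48
eef_pos: [0.467, -0.1367, 0.2469]
orientation: [-0.519, 0.472, -0.469, 0.537]
contact_force: [0.2, -0.4, -2.1]
gripper_width: 0.0167
```

Run:
```python
from h import *
S(*OLD,-.051,.033,.205)
```

```text
old u -0.316 v 0.0058 z 0.2469 noseup 1.1 roll 0.9
t 28.48 pos [ 0.467  -0.1367  0.2469] zang 6.56 w 0.0167 F [ 0.2 -0.4 -2.1]
 shift now-axes units [-4.407  0.778 -0.407]  target-axes units [-4.416  0.699 -0.454]  turn(5deg units) [-0.188  0.153 -0.223]
```

Emit:
servo_tool(
  rows=[
    {"dx":-0.3,"dy":0,"dz":-0.1,"ax":-0.19,"ay":0.15,"az":-0.22,"jaw":0},
    {"dx":-0.6,"dy":0,"dz":-0.06,"ax":0,"ay":0,"az":0,"jaw":0},
    {"dx":-0.7,"dy":0.05,"dz":-0.06,"ax":0,"ay":0,"az":0,"jaw":0},
    {"dx":-0.7,"dy":0.05,"dz":-0.06,"ax":0,"ay":0,"az":0,"jaw":0},
    {"dx":-0.7,"dy":0.1,"dz":-0.06,"ax":0,"ay":0,"az":0,"jaw":0},
    {"dx":-0.7,"dy":0.2,"dz":-0.06,"ax":0,"ay":0,"az":0,"jaw":0},
    {"dx":-0.6,"dy":0.2,"dz":-0.05,"ax":0,"ay":0,"az":0,"jaw":0},
    {"dx":0,"dy":0,"dz":0,"ax":0,"ay":0,"az":0,"jaw":0},
  ],
)

```text
t: 29.48
eef_pos: [0.4117, 0.1235, 0.2119]
orientation: [-0.524, 0.468, -0.48, 0.525]
contact_force: [-0.2, -0.3, -2.1]
gripper_width: 0.0169
```

Run:
```python
from h import *
S(*OLD,-.051,.033,.150)
```

```text
old u -0.0514 v 0.0345 z 0.2119 noseup -0.7 roll 0.7
t 29.48 pos [0.4117 0.1235 0.2119] zang 5.81 w 0.0169 F [-0.2 -0.3 -2.1]
 shift now-axes units [-0.019  1.031  0.012]  target-axes units [-0.007  1.031  0.024]  turn(5deg units) [-0.14   0.001  0.136]
```

Emit:
servo_tool(
  rows=[
    {"dx":0,"dy":0,"dz":0.02,"ax":-0.14,"ay":0,"az":0.13,"jaw":0},
    {"dx":0,"dy":0.5,"dz":0,"ax":0,"ay":0,"az":0,"jaw":0},
    {"dx":0,"dy":0.5,"dz":0,"ax":0,"ay":0,"az":0,"jaw":0},
    {"dx":0,"dy":0.3,"dz":0,"ax":0,"ay":0,"az":0,"jaw":0},
    {"dx":0,"dy":0,"dz":0,"ax":0,"ay":0,"az":0,"jaw":0},
  ],
)

```text
t: 30.1
eef_pos: [0.4162, 0.1185, 0.1337]
orientation: [-0.523, 0.474, -0.478, 0.523]
contact_force: [-0.9, -0.4, -0.8]
gripper_width: 0.0166
```

Run:
```python
from h import *
S(*OLD,-.051,.033,.0868)
d=snap('wrist'); P=cloud(d); s,T=pose(); Q=(P-T[:3,3])@T[:3,:3]
for xx in (-.065,):
    k=(abs(Q[...,0]-xx)<.004)&(abs(Q[...,2])<.08); q=Q[k]
    print(xx,[(round(z*1000),round(float(np.median(q[abs(q[:,2]-z)<.001][:,1])*1000))) for z in np.arange(-.05,.051,.002) if (abs(q[:,2]-z)<.001).any()])
```

```text
old u -0.0569 v 0.0305 z 0.1337 noseup -0.2 roll 0.2
t 30.1 pos [0.4162 0.1185 0.1337] zang 5.38 w 0.0166 F [-0.9 -0.4 -0.8]
 shift now-axes units [-0.1    0.781 -0.045]  target-axes units [-0.098  0.781 -0.041]  turn(5deg units) [-0.042 -0.085  0.033]
-0.065 [(-50, 63), (-48, 63), (-46, 63), (-44, 62), (-42, 63), (-40, 91), (-38, 130), (-32, 78), (-30, 77), (-28, 77), (-26, 77), (-24, 77), (-22, 78), (-20, 78), (-18, 78), (-16, 78), (-14, 78), (-12, 78), (-10, 78), (-8, 78), (-6, 78), (-4, 78), (-2, 78), (0, 78), (2, 78), (4, 78), (6, 78), (8, 78), (10, 78), (12, 78), (14, 78), (16, 78), (18, 78), (20, 78), (22, 78), (24, 78), (26, 78), (28, 90), (30, 91), (36, 130), (38, 130), (40, 130), (42, 130), (44, 130), (46, 130), (48, 131), (50, 130)]
```

Emit:
servo_tool(
  rows=[
    {"dx":-0.08,"dy":0,"dz":-0.06,"ax":-0.04,"ay":-0.08,"az":0.03,"jaw":0},
    {"dx":0,"dy":0.3,"dz":0,"ax":0,"ay":0,"az":0,"jaw":0},
    {"dx":0,"dy":0.25,"dz":0,"ax":0,"ay":0,"az":0,"jaw":0},
    {"dx":0,"dy":0,"dz":0,"ax":0,"ay":0,"az":0,"jaw":0},
  ],
)

```text
t: 30.65
eef_pos: [0.4147, 0.1236, 0.1034]
orientation: [-0.522, 0.473, -0.476, 0.526]
contact_force: [0.6, -0.4, -1.4]
gripper_width: 0.017
```

Run:
```python
from h import *
S(*OLD,.031,.033,.0855)
```

```text
old u -0.0516 v 0.0315 z 0.1034 noseup 0.0 roll 0.4
t 30.65 pos [0.4147 0.1236 0.1034] zang 5.68 w 0.017 F [ 0.6 -0.4 -1.4]
 shift now-axes units [-1.377  0.299 -0.031]  target-axes units [-1.377  0.298 -0.026]  turn(5deg units) [-0.078 -0.025 -0.007]
```

Emit:
servo_tool(
  rows=[
    {"dx":0,"dy":0.2,"dz":-0.04,"ax":-0.08,"ay":0,"az":0,"jaw":0},
    {"dx":0,"dy":0.13,"dz":0,"ax":0,"ay":0,"az":0,"jaw":0},
    {"dx":0,"dy":0.02,"dz":0,"ax":0,"ay":0,"az":0,"jaw":0},
    {"dx":-0.1,"dy":0,"dz":0,"ax":0,"ay":0,"az":0,"jaw":0},
  ],
)

```text
t: 31.15
eef_pos: [0.4126, 0.129, 0.0838]
orientation: [-0.524, 0.473, -0.476, 0.524]
contact_force: [0.2, 0.2, -1.9]
gripper_width: 0.0163
```

Run:
```python
from h import *
S(*OLD,.031,.033,.0855)
```

```text
old u -0.0461 v 0.033 z 0.0838 noseup -0.2 roll 0.2
t 31.15 pos [0.4126 0.129  0.0838] zang 5.63 w 0.0163 F [ 0.2  0.2 -1.9]
 shift now-axes units [-1.285 -0.032 -0.003]  target-axes units [-1.285 -0.028  0.   ]  turn(5deg units) [-0.033 -0.033  0.033]
```

Emit:
servo_tool(
  rows=[
    {"dx":-0.1,"dy":-0.03,"dz":0,"ax":-0.03,"ay":-0.03,"az":0.03,"jaw":0},
    {"dx":-0.18,"dy":0,"dz":0,"ax":0,"ay":0,"az":0,"jaw":0},
    {"dx":-0.18,"dy":0,"dz":0,"ax":0,"ay":0,"az":0,"jaw":0},
    {"dx":-0.18,"dy":0,"dz":0,"ax":0,"ay":0,"az":0,"jaw":0},
    {"dx":-0.18,"dy":0,"dz":0,"ax":0,"ay":0,"az":0,"jaw":0},
    {"dx":-0.18,"dy":0,"dz":0,"ax":0,"ay":0,"az":0,"jaw":0},
  ],
)

```text
t: 31.9
eef_pos: [0.406, 0.1931, 0.0849]
orientation: [-0.525, 0.474, -0.474, 0.525]
contact_force: [-0.1, 0.2, -2.1]
gripper_width: 0.0169
```

Run:
```python
from h import *
S(*OLD,.031,.033,.0855)
d=snap('wrist'); balls(d)
```

```text
old u 0.0184 v 0.0331 z 0.0849 noseup 0.0 roll -0.0
t 31.9 pos [0.406  0.1931 0.0849] zang 5.82 w 0.0169 F [-0.1  0.2 -2.1]
 shift now-axes units [-0.211 -0.01   0.002]  target-axes units [-0.211 -0.01   0.002]  turn(5deg units) [ 0.008  0.004 -0.01 ]
  red blob px [216.  75.] 1101 world [0.374 0.275 0.025] scoop-ish x,z 39.0 21.0 lat 23.0
  red blob px [257.  75.] 1072 world [0.399 0.277 0.025] scoop-ish x,z 39.0 21.0 lat -2.0
```

Both balls stand side by side at the lip. The same final push and nose-up roll as before.

Emit:
servo_tool(
  rows=[
    {"dx":-0.12,"dy":0,"dz":0,"ax":0,"ay":0,"az":0,"jaw":0},
    {"dx":-0.1,"dy":-0.01,"dz":0,"ax":0,"ay":0,"az":0,"jaw":0},
    {"dx":0,"dy":-0.02,"dz":0,"ax":0,"ay":0,"az":0.5,"jaw":0},
    {"dx":0,"dy":0,"dz":0,"ax":0,"ay":0,"az":0.5,"jaw":0},
    {"dx":0,"dy":0,"dz":0,"ax":0,"ay":0,"az":0.5,"jaw":0},
    {"dx":0,"dy":0,"dz":0,"ax":0,"ay":0,"az":0.5,"jaw":0},
    {"dx":0,"dy":0,"dz":0,"ax":0,"ay":0,"az":0.5,"jaw":0},
    {"dx":0,"dy":0,"dz":0,"ax":0,"ay":0,"az":0.5,"jaw":0},
    {"dx":0,"dy":-0.05,"dz":0,"ax":0,"ay":0,"az":0.5,"jaw":0},
    {"dx":0.05,"dy":-0.1,"dz":0,"ax":0,"ay":0,"az":0.3,"jaw":0},
  ],
)

```text
t: 33.2
eef_pos: [0.4045, 0.2025, 0.0947]
orientation: [-0.438, 0.556, -0.378, 0.597]
contact_force: [-0.1, -0.2, -2.5]
gripper_width: 0.0169
```

Run:
```python
from h import *
S(*OLD,.031,.033,.0855)
d=snap('wrist'); balls(d); print(pose()[0]['joints'].round(2))
```

```text
old u 0.0279 v 0.0336 z 0.0947 noseup 19.4 roll -0.1
t 33.2 pos [0.4045 0.2025 0.0947] zang 5.91 w 0.0169 F [-0.1 -0.2 -2.5]
 shift now-axes units [0.002 0.162 0.011]  target-axes units [-0.052  0.154  0.011]  turn(5deg units) [ 0.019  0.02  -3.889]
  red blob px [230. 170.] 942 world [0.385 0.244 0.05 ] scoop-ish x,z -16.0 25.0 lat 15.0
  red blob px [270. 170.] 934 world [0.41  0.247 0.049] scoop-ish x,z -16.0 24.0 lat -10.0
[ 0.44  0.58 -1.02  2.19  0.36  0.51 -0.67]
```

Both are on board. Lift (and move slightly outward), then across.

Emit:
servo_tool(
  rows=[
    {"dx":0.05,"dy":-0.25,"dz":0,"ax":0,"ay":0,"az":0,"jaw":0},
    {"dx":0,"dy":-0.35,"dz":0,"ax":0,"ay":0,"az":0,"jaw":0},
    {"dx":-0.1,"dy":-0.4,"dz":0,"ax":0,"ay":0,"az":0,"jaw":0},
    {"dx":-0.1,"dy":-0.4,"dz":0,"ax":0,"ay":0,"az":0,"jaw":0},
    {"dx":-0.1,"dy":-0.4,"dz":0.1,"ax":0,"ay":0,"az":0,"jaw":0},
    {"dx":0,"dy":-0.1,"dz":0.25,"ax":0,"ay":0,"az":0,"jaw":0},
    {"dx":0.25,"dy":-0.08,"dz":0.2,"ax":0,"ay":0,"az":0,"jaw":0},
    {"dx":0.5,"dy":-0.16,"dz":0.1,"ax":0,"ay":0,"az":0,"jaw":0},
    {"dx":0.5,"dy":-0.16,"dz":0,"ax":0,"ay":0,"az":0,"jaw":0},
    {"dx":0.5,"dy":-0.16,"dz":0,"ax":0,"ay":0,"az":0,"jaw":0},
  ],
)

```text
t: 34.5
eef_pos: [0.458, 0.0663, 0.2056]
orientation: [-0.441, 0.555, -0.379, 0.594]
contact_force: [0.8, 1.0, -1.9]
gripper_width: 0.0163
```

Run:
```python
from h import *
S(*BLUE,-.03,.02,.19)
d=snap('wrist'); balls(d); print(pose()[0]['joints'].round(2))
```

```text
blue u 0.2246 v -0.0287 z 0.2056 noseup 18.9 roll -0.3
t 34.5 pos [0.458  0.0663 0.2056] zang 5.96 w 0.0163 F [ 0.8  1.  -1.9]
 shift now-axes units [ 4.099 -1.128 -0.807]  target-axes units [ 4.243  0.26  -0.811]  turn(5deg units) [ 0.059 -0.018 -3.79 ]
  red blob px [253. 170.] 1894 world [0.453 0.109 0.16 ] scoop-ish x,z -12.0 24.0 lat 1.0
[ 0.88  0.55 -1.24  1.93  0.24  0.97 -0.33]
```

Emit:
servo_tool(
  rows=[
    {"dx":0.4,"dy":-0.13,"dz":0,"ax":0,"ay":0,"az":0,"jaw":0},
    {"dx":0.5,"dy":-0.16,"dz":0,"ax":0,"ay":0,"az":0,"jaw":0},
    {"dx":0.5,"dy":-0.16,"dz":-0.05,"ax":0,"ay":0,"az":0,"jaw":0},
    {"dx":0.5,"dy":-0.12,"dz":-0.05,"ax":0,"ay":0,"az":0,"jaw":0},
  ],
)

```text
t: 35.05
eef_pos: [0.4638, -0.0639, 0.197]
orientation: [-0.442, 0.557, -0.381, 0.591]
contact_force: [0.3, -1.2, -3.2]
gripper_width: 0.0163
```

Run:
```python
from h import *
S(*BLUE,-.03,0,.19)
d=snap('wrist'); balls(d); print(pose()[0]['joints'].round(2))
```

```text
blue u 0.0944 v -0.0208 z 0.197 noseup 18.8 roll -0.6
t 35.05 pos [ 0.4638 -0.0639  0.197 ] zang 5.63 w 0.0163 F [ 0.3 -1.2 -3.2]
 shift now-axes units [ 2.005 -0.554 -0.331]  target-axes units [ 2.074  0.117 -0.346]  turn(5deg units) [ 0.115 -0.095 -3.754]
  red blob px [254. 170.] 1891 world [ 0.459 -0.021  0.151] scoop-ish x,z -11.0 24.0 lat -0.0
[ 1.08  0.63 -1.23  1.85  0.3   1.09 -0.14]
```

Emit:
servo_tool(
  rows=[
    {"dx":0.5,"dy":-0.16,"dz":-0.05,"ax":0,"ay":0,"az":0,"jaw":0},
    {"dx":0.5,"dy":-0.16,"dz":-0.05,"ax":0,"ay":0,"az":0,"jaw":0},
    {"dx":0.5,"dy":-0.14,"dz":-0.05,"ax":0,"ay":0,"az":0,"jaw":0},
    {"dx":0.4,"dy":0,"dz":-0.05,"ax":0.1,"ay":-0.1,"az":0,"jaw":0},
    {"dx":0.15,"dy":0.3,"dz":0,"ax":0,"ay":0,"az":0,"jaw":0},
    {"dx":0.05,"dy":0.35,"dz":0,"ax":0,"ay":0,"az":-0.5,"jaw":0},
    {"dx":0,"dy":0.05,"dz":0,"ax":0,"ay":0,"az":-1,"jaw":0},
    {"dx":0,"dy":0,"dz":0,"ax":0,"ay":0,"az":-1,"jaw":0},
  ],
)

```text
t: 36.1
eef_pos: [0.4582, -0.1931, 0.1301]
orientation: [-0.498, 0.508, -0.446, 0.543]
contact_force: [-0.2, -0.2, -1.8]
gripper_width: 0.017
```

Run:
```python
from h import *
S(*BLUE,-.03,0,.15)
d=snap('wrist'); balls(d); print(pose()[0]['joints'].round(2))
```

```text
blue u -0.0335 v -0.0017 z 0.1301 noseup 6.2 roll -0.7
t 36.1 pos [ 0.4582 -0.1931  0.1301] zang 5.11 w 0.017 F [-0.2 -0.2 -1.8]
 shift now-axes units [-0.093 -0.324 -0.034]  target-axes units [-0.058 -0.332 -0.029]  turn(5deg units) [ 0.13  -0.185 -1.233]
  red blob px [291.  70.] 666 world [ 0.476 -0.089  0.025] scoop-ish x,z 45.0 -34.0 lat -28.0
  red blob px [258.  72.] 651 world [ 0.452 -0.093  0.025] scoop-ish x,z 44.0 -34.0 lat -4.0
  red blob px [254. 169.] 1879 world [ 0.455 -0.161  0.076] scoop-ish x,z -19.0 24.0 lat -0.0
[ 1.09  0.64 -1.09  1.9   0.55  1.01 -0.14]
```

Emit:
servo_tool(
  rows=[
    {"dx":0,"dy":-0.3,"dz":0,"ax":0.1,"ay":-0.15,"az":-0.5,"jaw":0},
    {"dx":0,"dy":0,"dz":0,"ax":0,"ay":0,"az":-1,"jaw":0},
    {"dx":0,"dy":0,"dz":0,"ax":0,"ay":0,"az":-1,"jaw":0},
    {"dx":0,"dy":0,"dz":0,"ax":0,"ay":0,"az":-1,"jaw":0},
    {"dx":0,"dy":0,"dz":0,"ax":0,"ay":0,"az":-1,"jaw":0},
    {"dx":0,"dy":0,"dz":0,"ax":0,"ay":0,"az":-1,"jaw":0},
    {"dx":0,"dy":0,"dz":0,"ax":0,"ay":0,"az":-1,"jaw":0},
    {"dx":0,"dy":0,"dz":0,"ax":0,"ay":0,"az":-1,"jaw":0},
    {"dx":0,"dy":0,"dz":0,"ax":0,"ay":0,"az":-1,"jaw":0},
    {"dx":0,"dy":0,"dz":0,"ax":0,"ay":0,"az":0,"jaw":0},
  ],
)

```text
t: 37.4
eef_pos: [0.4548, -0.1845, 0.1403]
orientation: [0.653, -0.282, 0.608, -0.351]
contact_force: [-0.4, -0.1, -2.0]
gripper_width: 0.0164
```

Run:
```python
from h import *
S(*BLUE,-.03,0,.15)
d=snap('wrist'); balls(d); print(pose()[0]['joints'].round(2))
```

```text
blue u -0.0245 v 0.0007 z 0.1403 noseup -36.7 roll -0.7
t 37.4 pos [ 0.4548 -0.1845  0.1403] zang 6.64 w 0.0164 F [-0.4 -0.1 -2. ]
 shift now-axes units [ 0.17  -0.075  0.009]  target-axes units [ 0.091 -0.161  0.012]  turn(5deg units) [0.101 0.171 7.333]
  red blob px [ 66. 327.] 83 world [-0.12  -1.409 -0.098] scoop-ish x,z -818.0 -803.0 lat 708.0
[ 0.4   0.52 -0.77  2.18  1.12  1.16 -1.01]
```

Emit:
servo_tool(
  rows=[
    {"dx":0.4,"dy":-0.55,"dz":0,"ax":0,"ay":0,"az":0,"jaw":0},
    {"dx":0.4,"dy":-0.55,"dz":0,"ax":0,"ay":0,"az":1,"jaw":0},
    {"dx":0.1,"dy":-0.4,"dz":0,"ax":0,"ay":0,"az":1,"jaw":0},
    {"dx":0.1,"dy":-0.3,"dz":0,"ax":0,"ay":0,"az":1,"jaw":0},
    {"dx":0,"dy":0,"dz":0,"ax":0,"ay":0,"az":1,"jaw":0},
    {"dx":0,"dy":0,"dz":0,"ax":0,"ay":0,"az":1,"jaw":0},
    {"dx":0,"dy":0,"dz":0,"ax":0,"ay":0,"az":1,"jaw":0},
    {"dx":0,"dy":0,"dz":0,"ax":0.1,"ay":0.17,"az":1,"jaw":0},
    {"dx":0,"dy":0,"dz":0,"ax":0,"ay":0,"az":0.4,"jaw":0},
    {"dx":0,"dy":0,"dz":0,"ax":0,"ay":0,"az":0,"jaw":0},
  ],
)

```text
t: 38.7
eef_pos: [0.4546, -0.1809, 0.2703]
orientation: [-0.512, 0.484, -0.467, 0.534]
contact_force: [-1.1, 1.0, -2.1]
gripper_width: 0.0166
```

Run:
```python
from h import *
S(*BLUE,-.03,0,.2)
d=snap('wrist'); balls(d); print(pose()[0]['joints'].round(2))
for n in('scene','side'): print(n); balls(snap(n))
```

```text
blue u -0.021 v 0.0006 z 0.2703 noseup 2.2 roll 0.4
t 38.7 pos [ 0.4546 -0.1809  0.2703] zang 5.39 w 0.0166 F [-1.1  1.  -2.1]
 shift now-axes units [0.195 1.165 0.004]  target-axes units [0.15  1.172 0.01 ]  turn(5deg units) [-0.076 -0.121 -0.442]
  red blob px [229.  61.] 311 world [ 0.417 -0.066  0.025] scoop-ish x,z 65.0 -168.0 lat 28.0
  red blob px [258.  65.] 307 world [ 0.451 -0.068  0.024] scoop-ish x,z 60.0 -168.0 lat -6.0
  red blob px [277.  83.] 317 world [ 0.475 -0.086  0.025] scoop-ish x,z 40.0 -167.0 lat -28.0
[ 1.06  0.37 -0.99  1.75  0.29  1.2   0.08]
scene
  red blob px [73. 22.] 2875 world [ 0.146 -1.404  0.172] scoop-ish x,z -1235.0 31.0 lat 425.0
  red blob px [435.  86.] 5857 world [-0.24   0.268  0.145] scoop-ish x,z 465.0 -59.0 lat 649.0
  red blob px [142.  66.] 449 world [-0.183 -1.401 -0.207] scoop-ish x,z -1215.0 -347.0 lat 755.0
  red blob px [ 43. 119.] 925 world [ 0.533 -1.366 -0.208] scoop-ish x,z -1248.0 -352.0 lat 39.0
  red blob px [414. 229.] 682 world [0.421 0.443 0.021] scoop-ish x,z 571.0 -191.0 lat -24.0
  red blob px [398. 263.] 136 world [0.585 0.451 0.062] scoop-ish x,z 564.0 -151.0 lat -189.0
side
  red blob px [485.  38.] 135 world [ 0.381 -1.351  0.168] scoop-ish x,z -1205.0 24.0 lat 188.0
  red blob px [446.  93.] 544 world [ 0.406 -1.394 -0.207] scoop-ish x,z -1264.0 -349.0 lat 169.0
  red blob px [337. 138.] 63 world [ 0.45  -0.171  0.272] scoop-ish x,z -34.0 83.0 lat 4.0
  red blob px [167. 299.] 109 world [0.541 0.461 0.061] scoop-ish x,z 578.0 -153.0 lat -146.0
  red blob px [205. 331.] 820 world [0.411 0.446 0.007] scoop-ish x,z 573.0 -206.0 lat -16.0
```

Three balls show in the blue pan; the fourth may be hidden behind the blade. I start moving toward the mat and look back into the blue pan from the side.

Emit:
servo_tool(
  rows=[
    {"dx":-0.3,"dy":0,"dz":0.5,"ax":-0.08,"ay":-0.12,"az":-0.4,"jaw":0},
    {"dx":-0.4,"dy":0,"dz":0.6,"ax":0,"ay":0,"az":0,"jaw":0},
    {"dx":-0.4,"dy":0,"dz":0.6,"ax":0,"ay":0,"az":0,"jaw":0},
    {"dx":-0.4,"dy":0,"dz":0.4,"ax":0,"ay":0,"az":0,"jaw":0},
    {"dx":0,"dy":0,"dz":0,"ax":0,"ay":0,"az":0,"jaw":0},
  ],
)

```text
t: 39.48
eef_pos: [0.5735, -0.0693, 0.2716]
orientation: [0.529, -0.47, 0.471, -0.527]
contact_force: [-0.4, 0.2, -2.3]
gripper_width: 0.0167
```

Run:
```python
from h import *
d=snap('wrist'); balls(d); save(d,'o.png')
go((.6765,.127,.2),6)
```

```text
red blob px [127. 136.] 278 world [ 0.42  -0.064  0.024] scoop-ish x,z -18.0 -166.0 lat 151.0
  red blob px [155. 140.] 269 world [ 0.453 -0.065  0.024] scoop-ish x,z -23.0 -165.0 lat 118.0
  red blob px [168. 162.] 517 world [ 0.47  -0.09   0.024] scoop-ish x,z -49.0 -166.0 lat 104.0
t 39.52 pos [ 0.5728 -0.0709  0.2715] zang 6.48 w 0.0165 F [ 0.3 -0.4 -2.2]
 shift now-axes units [-3.088  1.176  2.091]  target-axes units [-3.1    1.191  2.064]  turn(5deg units) [0.009 0.096 0.049]
```

View pics/o.png

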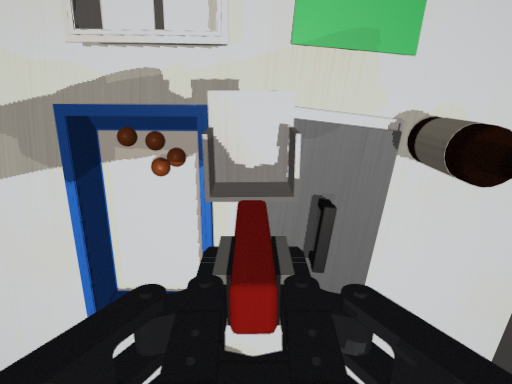

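All four meatballs are in the blue pan at (127,136), (155,140), (176,157) and (161,167), and the scoop is empty. Returning the scoop to the mat.

Emit:
servo_tool(
  rows=[
    {"dx":-0.5,"dy":0,"dz":0.3,"ax":0,"ay":0.1,"az":0.05,"jaw":0},
    {"dx":-0.6,"dy":0.1,"dz":0.45,"ax":0,"ay":0,"az":0,"jaw":0},
    {"dx":-0.6,"dy":0.2,"dz":0.45,"ax":0,"ay":0,"az":0,"jaw":0},
    {"dx":-0.6,"dy":0.2,"dz":0.45,"ax":0,"ay":0,"az":0,"jaw":0},
    {"dx":-0.6,"dy":0.2,"dz":0.4,"ax":0,"ay":0,"az":0,"jaw":0},
    {"dx":-0.2,"dy":0.3,"dz":0,"ax":0,"ay":0,"az":0,"jaw":0},
    {"dx":0,"dy":0.3,"dz":0,"ax":0,"ay":0,"az":0,"jaw":0},
    {"dx":0,"dy":0.3,"dz":0,"ax":0,"ay":0,"az":0,"jaw":0},
    {"dx":0,"dy":0,"dz":0,"ax":0,"ay":0,"az":0,"jaw":0},
  ],
)

```text
t: 40.65
eef_pos: [0.6759, 0.1174, 0.1697]
orientation: [0.527, -0.473, 0.479, -0.518]
contact_force: [-0.2, -0.2, -1.5]
gripper_width: 0.0167
```

Run:
```python
from h import *
go((.6765,.127,.086),6)
d=snap('wrist'); P=cloud(d); hsv=cv2.cvtColor(d['img'],cv2.COLOR_RGB2HSV)
m=(hsv[...,0]>50)&(hsv[...,0]<75)&(hsv[...,1]>120)&(P[...,2]<.015)&(P[...,2]>-.01); q=P[m]; print('mat',cv2.minAreaRect(q[:,:2].astype(np.float32)))
```

```text
t 40.65 pos [0.6759 0.1174 0.1697] zang 5.32 w 0.0167 F [-0.2 -0.2 -1.5]
 shift now-axes units [-0.179  1.392  0.03 ]  target-axes units [-0.159  1.395  0.027]  turn(5deg units) [ 0.042 -0.135  0.166]
mat ((0.6740900278091431, 0.16769316792488098), (0.14970295131206512, 0.2043820470571518), 1.9588823318481445)
```

Emit:
servo_tool(
  rows=[
    {"dx":-0.16,"dy":0,"dz":0,"ax":0.04,"ay":-0.13,"az":0.16,"jaw":0},
    {"dx":0,"dy":0.5,"dz":0,"ax":0,"ay":0,"az":0,"jaw":0},
    {"dx":0,"dy":0.4,"dz":0,"ax":0,"ay":0,"az":0,"jaw":0},
    {"dx":0,"dy":0.3,"dz":0,"ax":0,"ay":0,"az":0,"jaw":0},
    {"dx":0,"dy":0,"dz":0,"ax":0,"ay":0,"az":0,"jaw":0},
  ],
)

```text
t: 41.32
eef_pos: [0.6783, 0.1282, 0.1016]
orientation: [-0.521, 0.472, -0.475, 0.528]
contact_force: [0.2, 0.4, -1.7]
gripper_width: 0.0166
```

Run:
```python
from h import *
go((.6765,.127,.085),6)
```

```text
t 41.33 pos [0.6783 0.1282 0.1016] zang 5.88 w 0.0166 F [ 0.2  0.4 -1.7]
 shift now-axes units [ 0.017  0.277 -0.035]  target-axes units [ 0.016  0.277 -0.032]  turn(5deg units) [-0.114 -0.024 -0.042]
```

Emit:
servo_tool(
  rows=[
    {"dx":0,"dy":0.15,"dz":0,"ax":-0.11,"ay":0,"az":-0.04,"jaw":0},
    {"dx":0,"dy":0.08,"dz":0,"ax":0,"ay":0,"az":0,"jaw":0},
    {"dx":0,"dy":0.04,"dz":0,"ax":0,"ay":0,"az":0,"jaw":0},
    {"dx":0,"dy":0.03,"dz":0,"ax":0,"ay":0,"az":0,"jaw":0},
    {"dx":0,"dy":0,"dz":0,"ax":0,"ay":0,"az":0,"jaw":0},
  ],
)

```text
t: 41.95
eef_pos: [0.6799, 0.1292, 0.0852]
orientation: [-0.524, 0.473, -0.474, 0.526]
contact_force: [0.3, -0.6, -1.6]
gripper_width: 0.0166
```

Run:
```python
from h import *
go((.6765,.127,.085),6)
```

```text
t 41.95 pos [0.6799 0.1292 0.0852] zang 5.87 w 0.0166 F [ 0.3 -0.6 -1.6]
 shift now-axes units [ 0.031  0.004 -0.06 ]  target-axes units [ 0.031  0.004 -0.06 ]  turn(5deg units) [-0.042 -0.026 -0.013]
```

Emit:
servo_tool(
  rows=[
    {"dx":0,"dy":0.02,"dz":0,"ax":0,"ay":0,"az":0,"jaw":0},
    {"dx":0,"dy":0,"dz":0,"ax":0,"ay":0,"az":0,"jaw":40},
    {"dx":0,"dy":0,"dz":0,"ax":0,"ay":0,"az":0,"jaw":100},
    {"dx":0,"dy":0,"dz":0,"ax":0,"ay":0,"az":0,"jaw":100},
    {"dx":0,"dy":0,"dz":0,"ax":0,"ay":0,"az":0,"jaw":100},
    {"dx":0,"dy":-0.6,"dz":0,"ax":0,"ay":0,"az":0,"jaw":100},
    {"dx":0,"dy":-1,"dz":0,"ax":0,"ay":0,"az":0,"jaw":100},
    {"dx":0,"dy":-1,"dz":0,"ax":0,"ay":0,"az":0,"jaw":100},
    {"dx":0,"dy":-1,"dz":0,"ax":0,"ay":0,"az":0,"jaw":100},
    {"dx":0,"dy":0,"dz":0,"ax":0,"ay":0,"az":0,"jaw":100},
  ],
)

```text
t: 43.2
eef_pos: [0.679, 0.1293, 0.3074]
orientation: [-0.523, 0.473, -0.474, 0.527]
contact_force: [0.2, 1.0, -0.7]
gripper_width: 0.0851
```

```bash
cat >> h.py <<'E'
def scoop(d):
    P=cloud(d); X,Y,Z=P[...,0],P[...,1],P[...,2]
    for nm,k in (('handletop',(abs(Z-.132)<.008)&(X>.6)&(X<.8)&(Y>0)&(Y<.3)),('walls',(Z>.028)&(Z<.046)&(X>.6)&(X<.8)&(Y>.05)&(Y<.3))):
        n,l,st,c=cv2.connectedComponentsWithStats(k.astype(np.uint8)); i=1+np.argmax(st[1:,4]); q=P[l==i]
        print(nm,[np.round(v,4) for v in cv2.minAreaRect(q[:,:2].astype(np.float32))],'z',np.percentile(q[:,2],[50,98]).round(4),len(q))
E
python3 - <<'E'
from h import *
scoop(snap('wrist')); go((.672,-.160,.26),0)
E
```

```text
handletop [array([0.6808, 0.129 ]), array([0.0174, 0.0214]), np.float64(5.5396)] z [0.1323 0.134 ] 383
walls [array([0.6776, 0.1589]), array([0.0582, 0.043 ]), np.float64(5.781)] z [0.0385 0.0402] 328
t 43.25 pos [0.6783 0.1284 0.3044] zang 5.91 w 0.0851 F [-0.3 -0.   0.4]
 shift now-axes units [ 4.772  0.731 -0.599]  target-axes units [ 4.807  0.74  -0.104]  turn(5deg units) [-0.005  1.181 -0.019]
```

The scoop stands on the mat (origin about (0.676,0.172), handle top at the right height). Now for the lid.

Emit:
servo_tool(
  rows=[
    {"dx":0.5,"dy":0,"dz":-0.1,"ax":0,"ay":0.4,"az":0,"jaw":100},
    {"dx":0.8,"dy":0,"dz":-0.05,"ax":0,"ay":0.4,"az":0,"jaw":100},
    {"dx":0.8,"dy":0,"dz":0,"ax":0,"ay":0.4,"az":0,"jaw":100},
    {"dx":0.8,"dy":0,"dz":0,"ax":0,"ay":0,"az":0,"jaw":100},
    {"dx":0.8,"dy":0,"dz":0,"ax":0,"ay":0,"az":0,"jaw":100},
    {"dx":0.7,"dy":0,"dz":0,"ax":0,"ay":0,"az":0,"jaw":100},
    {"dx":0.4,"dy":0,"dz":0,"ax":0,"ay":0,"az":0,"jaw":100},
    {"dx":0,"dy":0,"dz":0,"ax":0,"ay":0,"az":0,"jaw":100},
  ],
)

```text
t: 44.25
eef_pos: [0.6721, -0.1709, 0.288]
orientation: [-0.505, 0.506, -0.495, 0.494]
contact_force: [-0.6, 0.9, 0.2]
gripper_width: 0.0853
```

```bash
cat >> h.py <<'E'
def bar(d,z,box):
    P=cloud(d); X,Y,Z=P[...,0],P[...,1],P[...,2]
    k=(abs(Z-z)<.006)&(X>box[0])&(X<box[1])&(Y>box[2])&(Y<box[3])
    n,l,st,c=cv2.connectedComponentsWithStats(k.astype(np.uint8)); i=1+np.argmax(st[1:,4]); q=P[l==i]
    print('comp',[np.round(v,4) for v in cv2.minAreaRect(q[:,:2].astype(np.float32))],'z',np.percentile(q[:,2],[2,50,98]).round(4),len(q))
E
python3 - <<'E'
from h import *
bar(snap('wrist'),.051,(.6,.74,-.3,0)); go((.672,-.160,.017),0.3)
E
```

```text
comp [array([ 0.6719, -0.16  ]), array([0.0153, 0.0892]), np.float64(0.3525)] z [0.0496 0.0515 0.0531] 1016
t 44.3 pos [ 0.6721 -0.1691  0.2881] zang -0.02 w 0.0855 F [-0.8  0.1 -0.7]
 shift now-axes units [-0.147  4.518  0.092]  target-axes units [-1.510e-01  4.518e+00 -1.000e-03]  turn(5deg units) [ 0.238 -0.064 -0.013]
```

Emit:
servo_tool(
  rows=[
    {"dx":-0.15,"dy":0,"dz":0,"ax":0.24,"ay":-0.06,"az":0,"jaw":100},
    {"dx":0,"dy":0.8,"dz":0,"ax":0,"ay":0,"az":0,"jaw":100},
    {"dx":0,"dy":0.9,"dz":0,"ax":0,"ay":0,"az":0,"jaw":100},
    {"dx":0,"dy":0.9,"dz":0,"ax":0,"ay":0,"az":0,"jaw":100},
    {"dx":0,"dy":0.7,"dz":0,"ax":0,"ay":0,"az":0,"jaw":100},
    {"dx":0,"dy":0.4,"dz":0,"ax":0,"ay":0,"az":0,"jaw":100},
    {"dx":0,"dy":0,"dz":0,"ax":0,"ay":0,"az":0,"jaw":100},
  ],
)

```text
t: 45.18
eef_pos: [0.6729, -0.138, 0.0623]
orientation: [-0.502, 0.493, -0.493, 0.512]
contact_force: [0.3, -1.0, 0.8]
gripper_width: 0.0856
```

Run:
```python
from h import *
go((.672,-.160,.017),0.3)
```

```text
t 45.17 pos [ 0.6729 -0.138   0.0623] zang 1.56 w 0.0856 F [ 0.3 -1.   0.8]
 shift now-axes units [ 0.373  0.752 -0.032]  target-axes units [ 0.366  0.756 -0.017]  turn(5deg units) [-0.106  0.252 -0.114]
```

Emit:
servo_tool(
  rows=[
    {"dx":0.37,"dy":0,"dz":-0.02,"ax":-0.1,"ay":0.25,"az":-0.11,"jaw":100},
    {"dx":0,"dy":0.4,"dz":0,"ax":0,"ay":0,"az":0,"jaw":100},
    {"dx":0,"dy":0.2,"dz":0,"ax":0,"ay":0,"az":0,"jaw":100},
    {"dx":0,"dy":0,"dz":0,"ax":0,"ay":0,"az":0,"jaw":100},
  ],
)

```text
t: 45.68
eef_pos: [0.6757, -0.1625, 0.0317]
orientation: [0.499, -0.496, 0.502, -0.502]
contact_force: [-0.4, 0.5, 0.1]
gripper_width: 0.0853
```

Run:
```python
from h import *
go((.672,-.160,.017),0.3)
```

```text
t 45.67 pos [ 0.6757 -0.1625  0.0317] zang 0.16 w 0.0853 F [-0.4  0.5  0.1]
 shift now-axes units [-0.043  0.244 -0.064]  target-axes units [-0.043  0.244 -0.061]  turn(5deg units) [-0.097 -0.028  0.038]
```

Emit:
servo_tool(
  rows=[
    {"dx":-0.04,"dy":0.15,"dz":-0.06,"ax":-0.1,"ay":0,"az":0.04,"jaw":100},
    {"dx":0,"dy":0.09,"dz":0,"ax":0,"ay":0,"az":0,"jaw":100},
    {"dx":0,"dy":0.02,"dz":0,"ax":0,"ay":0,"az":0,"jaw":50},
    {"dx":0,"dy":0,"dz":0,"ax":0,"ay":0,"az":0,"jaw":10},
    {"dx":0,"dy":0,"dz":0,"ax":0,"ay":0,"az":0,"jaw":0},
    {"dx":0,"dy":0,"dz":0,"ax":0,"ay":0,"az":0,"jaw":0},
    {"dx":0,"dy":0,"dz":0,"ax":0,"ay":0,"az":0,"jaw":0},
    {"dx":0,"dy":0,"dz":0,"ax":0,"ay":0,"az":0,"jaw":0},
  ],
  force=80,
)

```text
t: 46.68
eef_pos: [0.6733, -0.1602, 0.0178]
orientation: [-0.5, 0.499, -0.5, 0.501]
contact_force: [0.3, 0.1, -0.8]
gripper_width: 0.0145
```

Run:
```python
from h import *
go((.672,-.160,.017),0.3)
```

```text
t 46.67 pos [ 0.6733 -0.1602  0.0178] zang 0.13 w 0.0145 F [ 0.3  0.1 -0.8]
 shift now-axes units [-0.004  0.013 -0.021]  target-axes units [-0.004  0.013 -0.021]  turn(5deg units) [-0.026 -0.034  0.003]
```

Gripped (14.5 mm). Lift and carry to over the blue pan, turning to its heading.

Emit:
servo_tool(
  rows=[
    {"dx":0,"dy":-0.3,"dz":0,"ax":0,"ay":0,"az":0,"jaw":0},
    {"dx":0,"dy":-0.6,"dz":0,"ax":0,"ay":0,"az":0,"jaw":0},
    {"dx":0,"dy":-0.7,"dz":0,"ax":0,"ay":0,"az":0,"jaw":0},
    {"dx":0,"dy":-0.7,"dz":0,"ax":0,"ay":0,"az":0,"jaw":0},
    {"dx":0,"dy":-0.3,"dz":-0.3,"ax":0,"ay":-0.3,"az":0,"jaw":0},
    {"dx":0,"dy":0,"dz":-0.6,"ax":0,"ay":-0.4,"az":0,"jaw":0},
    {"dx":0,"dy":0,"dz":-0.6,"ax":0,"ay":-0.5,"az":0,"jaw":0},
    {"dx":0,"dy":0,"dz":-0.6,"ax":0,"ay":0,"az":0,"jaw":0},
    {"dx":0,"dy":0,"dz":-0.6,"ax":0,"ay":0,"az":0,"jaw":0},
    {"dx":0,"dy":0,"dz":-0.5,"ax":0,"ay":0,"az":0,"jaw":0},
  ],
)

```text
t: 47.92
eef_pos: [0.4771, -0.1726, 0.1866]
orientation: [-0.527, 0.468, -0.472, 0.529]
contact_force: [-0.0, -0.2, -2.4]
gripper_width: 0.0147
```

Run:
```python
from h import *
go((.453,-.160,.10),6)
```

```text
t 47.92 pos [ 0.4771 -0.1726  0.1866] zang 6.59 w 0.0147 F [-0.  -0.2 -2.4]
 shift now-axes units [-0.257  1.441 -0.384]  target-axes units [-0.25   1.444 -0.377]  turn(5deg units) [-0.069  0.119  0.022]
```

Emit:
servo_tool(
  rows=[
    {"dx":-0.25,"dy":0,"dz":-0.38,"ax":-0.07,"ay":0.12,"az":0,"jaw":0},
    {"dx":0,"dy":0.4,"dz":0,"ax":0,"ay":0,"az":0,"jaw":0},
    {"dx":0,"dy":0.5,"dz":0,"ax":0,"ay":0,"az":0,"jaw":0},
    {"dx":0,"dy":0.4,"dz":0,"ax":0,"ay":0,"az":0,"jaw":0},
    {"dx":0,"dy":0,"dz":0,"ax":0,"ay":0,"az":0,"jaw":0},
  ],
)

```text
t: 48.55
eef_pos: [0.4501, -0.1616, 0.1123]
orientation: [0.527, -0.47, 0.477, -0.523]
contact_force: [-0.3, 0.3, -3.2]
gripper_width: 0.0151
```

Run:
```python
from h import *
go((.453,-.160,.0788),6)
d=snap('wrist'); P=cloud(d)
bar(d,.126,(.3,.6,-.3,0))
# blue rim vs plate: x-edges
hsv=cv2.cvtColor(d['img'],cv2.COLOR_RGB2HSV); m=(hsv[...,0]>105)&(hsv[...,0]<130)&(hsv[...,1]>100)&(abs(P[...,2]-.072)<.006)
print(m.sum()); q=P[m]
if m.sum()>20: print(np.percentile(q,[1,50,99],axis=0).round(4))
k=(abs(P[...,2]-.100)<.006); q=P[k]; print('plate',cv2.minAreaRect(q[:,:2].astype(np.float32)),np.median(q[:,2]))
```

```text
t 48.55 pos [ 0.4501 -0.1616  0.1123] zang 5.9 w 0.0151 F [-0.3  0.3 -3.2]
 shift now-axes units [-0.027  0.558  0.05 ]  target-axes units [-0.021  0.558  0.052]  turn(5deg units) [-0.024 -0.019  0.117]
comp [array([ 0.4452, -0.1196]), array([0.0137, 0.0007]), np.float64(6.1739)] z [0.1201 0.1227 0.1258] 97
0
plate ((0.44168511033058167, -0.08826331794261932), (0.16307562589645386, 0.07697512209415436), 5.720813274383545) 0.10582359768398222
```

Emit:
servo_tool(
  rows=[
    {"dx":-0.02,"dy":0,"dz":0.05,"ax":0,"ay":0,"az":0.12,"jaw":0},
    {"dx":0,"dy":0.2,"dz":0,"ax":0,"ay":0,"az":0,"jaw":0},
    {"dx":0,"dy":0,"dz":0,"ax":0,"ay":0,"az":0,"jaw":0},
  ],
)

```text
t: 48.98
eef_pos: [0.4557, -0.1602, 0.1031]
orientation: [-0.523, 0.471, -0.476, 0.527]
contact_force: [-0.6, 0.1, -3.0]
gripper_width: 0.0147
```

Run:
```python
from h import *
go((.453,-.160,.0788),6)
```

```text
t 48.98 pos [ 0.4557 -0.1602  0.1031] zang 5.88 w 0.0147 F [-0.6  0.1 -3. ]
 shift now-axes units [-0.009  0.405 -0.047]  target-axes units [-0.009  0.406 -0.044]  turn(5deg units) [-0.086 -0.023  0.02 ]
```

Emit:
servo_tool(
  rows=[
    {"dx":0,"dy":0.08,"dz":-0.05,"ax":-0.08,"ay":-0.02,"az":0.02,"jaw":0},
    {"dx":0,"dy":0.08,"dz":0,"ax":0,"ay":0,"az":0,"jaw":0},
    {"dx":0,"dy":0.08,"dz":0,"ax":0,"ay":0,"az":0,"jaw":0},
  ],
)

```text
t: 49.35
eef_pos: [0.4527, -0.1606, 0.0882]
orientation: [-0.525, 0.473, -0.473, 0.526]
contact_force: [-0.4, -0.9, -2.1]
gripper_width: 0.0146
```

Run:
```python
from h import *
go((.453,-.160,.0788),6)
```

```text
t 49.35 pos [ 0.4527 -0.1606  0.0882] zang 5.99 w 0.0146 F [-0.4 -0.9 -2.1]
 shift now-axes units [-0.01   0.156  0.006]  target-axes units [-0.01   0.156  0.006]  turn(5deg units) [-0.006 -0.003  0.002]
```

Emit:
servo_tool(
  rows=[
    {"dx":0,"dy":0.06,"dz":0,"ax":0,"ay":0,"az":0,"jaw":0},
    {"dx":0,"dy":0.05,"dz":0,"ax":0,"ay":0,"az":0,"jaw":0},
    {"dx":0,"dy":0.04,"dz":0,"ax":0,"ay":0,"az":0,"jaw":0},
    {"dx":0,"dy":0.02,"dz":0,"ax":0,"ay":0,"az":0,"jaw":0},
    {"dx":0,"dy":0,"dz":0,"ax":0,"ay":0,"az":0,"jaw":0},
  ],
)

```text
t: 49.98
eef_pos: [0.4528, -0.1606, 0.079]
orientation: [0.526, -0.472, 0.474, -0.525]
contact_force: [0.3, -0.5, -2.5]
gripper_width: 0.0144
```

Run:
```python
from h import *
go((.453,-.160,.0788),6)
```

```text
t 49.98 pos [ 0.4528 -0.1606  0.079 ] zang 6.0 w 0.0144 F [ 0.3 -0.5 -2.5]
 shift now-axes units [-0.01   0.003  0.005]  target-axes units [-0.01   0.003  0.005]  turn(5deg units) [-0.005  0.001  0.031]
```

Down to seating height without resistance, so the panel is in the mouth. Touch down, release and back off upward to check.

Emit:
servo_tool(
  rows=[
    {"dx":0,"dy":0.025,"dz":0,"ax":0,"ay":0,"az":0,"jaw":0},
    {"dx":0,"dy":0,"dz":0,"ax":0,"ay":0,"az":0,"jaw":40},
    {"dx":0,"dy":0,"dz":0,"ax":0,"ay":0,"az":0,"jaw":100},
    {"dx":0,"dy":0,"dz":0,"ax":0,"ay":0,"az":0,"jaw":100},
    {"dx":0,"dy":0,"dz":0,"ax":0,"ay":0,"az":0,"jaw":100},
    {"dx":0,"dy":-0.5,"dz":0,"ax":0,"ay":0,"az":0,"jaw":100},
    {"dx":0,"dy":-1,"dz":0,"ax":0,"ay":0,"az":0,"jaw":100},
    {"dx":0,"dy":-1,"dz":0,"ax":0,"ay":0,"az":0,"jaw":100},
    {"dx":0,"dy":-1,"dz":0,"ax":0,"ay":0,"az":0,"jaw":100},
    {"dx":0,"dy":0,"dz":0,"ax":0,"ay":0,"az":0,"jaw":100},
  ],
)

```text
t: 51.22
eef_pos: [0.4531, -0.1594, 0.2941]
orientation: [0.526, -0.472, 0.473, -0.526]
contact_force: [-0.1, -0.3, -1.2]
gripper_width: 0.0853
```

Run:
```python
from h import *
d=snap('wrist'); go((.5,-.1,.3),6)
bar(d,.112,(.3,.6,-.3,0)); bar(d,.075,(.3,.6,-.35,0.05))
P=cloud(d); k=(abs(P[...,2]-.075)<.006)&(P[...,0]>.3)&(P[...,0]<.6)&(P[...,1]<0)&(P[...,1]>-.32); q=P[k]
A=np.c_[q[:,:2]-q[:,:2].mean(0),np.ones(len(q))]; print('plane',np.linalg.lstsq(A,q[:,2],rcond=None)[0].round(4))
e=snap('scene'); scoop(e); balls_old=None
cv2.imwrite('pics/p.png',np.hstack([cv2.resize(e['img'][100:310,130:430],(450,315)),cv2.resize(d['img'],(350,262),interpolation=3)[:,:].copy() if 0 else cv2.copyMakeBorder(cv2.resize(d['img'],(350,262)),0,53,0,0,cv2.BORDER_CONSTANT)])[:,:,::-1])
```

```text
t 51.27 pos [ 0.4518 -0.1599  0.2919] zang 6.05 w 0.0853 F [ 0.6  0.5 -0.6]
 shift now-axes units [-0.907 -0.138  0.904]  target-axes units [-0.908 -0.135  0.904]  turn(5deg units) [0.035 0.011 0.001]
comp [array([ 0.453 , -0.1603]), array([0.0152, 0.0888]), np.float64(5.6513)] z [0.1108 0.1125 0.114 ] 1283
comp [array([ 0.453 , -0.1611]), array([0.1636, 0.28  ]), np.float64(6.0107)] z [0.073  0.0747 0.0763] 33272
plane [-0.0002  0.0019  0.0747]
handletop [array([0.6828, 0.13  ]), array([0.0192, 0.0218]), np.float64(10.0369)] z [0.1307 0.1336] 52
walls [array([0.6803, 0.1502]), array([0.0626, 0.0626]), np.float64(7.2561)] z [0.0362 0.0444] 135
```

View pics/p.png

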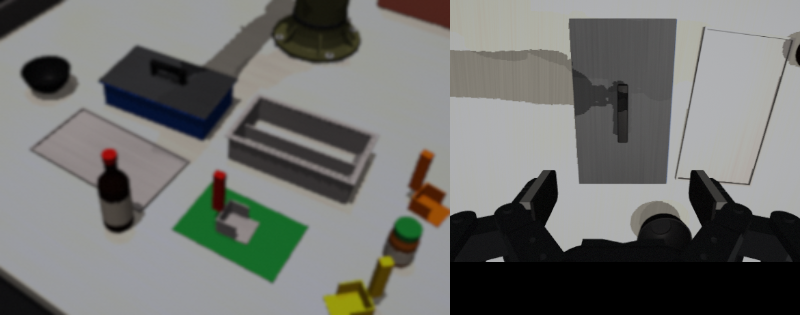

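The lid is flat on the blue pan: plate top 0.0747 m, the same as when it sat on the steel pan, with slope under 0.002. The scoop stands on the mat, the steel pan is empty and the bystanders are where they were. Handing in.

```bash
python3 -c "
from h import *
print(ctrl.hand_in()); print(pose()[0]['t'])"
```

```text
the job is handed in; nothing more can be done
None
the job is handed in; nothing more can be done
```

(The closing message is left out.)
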